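# Load the hardness tester's specimen carrier

## Robot

A 6-joint arm with a two-finger parallel gripper is mounted at the origin on the work surface. World frame = base frame: x ahead of the robot, y to its left, z up, the work surface at z = 0. Lengths are in m, angles in rad, forces in N, time in s.
With the tool pointing down it reaches from about 0.35 to 0.775 m from the base axis. Payload 7.3 kg.
Tool frame: the origin (TCP) lies on the front face of the gripper's body, between the roots of the fingers; the fingertips stand 66 mm ahead of it and the grasp point (between the pads) lies 47 mm ahead of it; z points along the fingers, y is the direction in which the jaws open and shut (so a half turn about z gives the same grasp; the last joint's range is limited). The gripper opens to 92 mm and grips with 3 to 60 N. Pads are 19 mm wide; open, the fingers measure 130 mm over their backs; the gripper's body (75 mm by 190 mm) begins 47 mm behind the grasp point.
Start: joints at [-1.341, 0.342, 1.524, -0, 1.275, -0.146], TCP at [0.193, -0.488, 0.292] pointing down, gripper open.
Joint ranges: [-2.53, 2.53], [-0.77, 2.02], [0.04, 2.7], [-1, 4.14], [0.28, 2.66], [-3.11, 3.11]. Speed limits (rad/s): [2.57, 2.57, 3.14, 3.14, 3.14, 3.14].

## Interface

Orientations are given as [roll, pitch, yaw] about the fixed x, y, z axes, in that order (R = Rz(yaw) Ry(pitch) Rx(roll)).
In Python, from cell import observe, read_camera, hand_in, search_frame, tip_of gives the robot as it stands. The module is installed in compiled form; this text tells all that it offers.
- The arm moves only by the tool apply_moves, never from a script. Its argument "motion" is a list of rows, each an object with "offset": the shift along the tool's x, y, z in mm, a list of three; "rotation": the turn, a rotation vector about the tool's x, y, z in rad, a list of three. In form: [{"offset": [x, y, z], "rotation": [rx, ry, rz]}, ...]. A call has 1 to 12 rows; each row shifts and turns the pose as measured when the row begins, along the tool's axes as they then stand; what a row does not reach is not made up. A row lasts 1/12 s, in which the tool goes at most 41.7 mm and 7.16 degrees, less where a joint would pass 70% of its speed; a pose out of reach is approached as far as the arm can. A call with a gripper value outside its range is refused whole. "grip" is the closure, from 0 (fully open) to 1 (shut), set as the call begins (left out, the last holds). The fingers move at their own pace and stop on an object; "grip_force" is the grip in N (left out, the last holds). Time passes only in rows, so rows that do not move let the fingers close. It gives the time, the measured TCP pose, the force and the opening at its end, in the units of the state.
- observe(): the state, without advancing time (a new reading comes with each control period).
- read_camera(name): name is "side" or "top" or "wrist"; returns a dict with "img" (420x560x3 uint8, red, green, blue), "camera_matrix" (3x3 intrinsics, pixels), "R" (3x3) and "t" (3): a world point X has camera coordinates R X + t; the wrist camera has in their place "tool_from_camera" (4x4, takes a point from camera to tool coordinates, whose origin is the TCP and whose axes are the flange's). Camera axes: x right, y down, z forward; pixel columns grow to the right and rows downward; lengths in m; the calibration is good to about 2 mm. A picture is of the moment at which its call begins: read the wrist's pose just before it. There is no depth.
- hand_in(): hands the job in, once; it reports no verdict.
Trained networks look in a picture, given as the dict that the camera call returned (one of the last four; its "shot" number tells which), for a name from the list of things; names that differ only in an ending like _2 or _b are one class to them, and where a whole thing is asked for, a point or a joint stands for the part that bears it (a point fixed in the world has none). Each returns a list of dicts, best first, with "score" (0 to 1); they miss things now and then, are a little off and sometimes report something else, mostly with a low value. They report only what shows in the picture. A call takes as long as a camera call. They do not tell look-alikes from the thing itself.
- search_frame(query, picture): "location" ([x, y, z] in m, in world coordinates, good to about 4 mm: the middle of the surface that is visible of it).
- tip_of(query, picture): "location" ([x, y, z] in m, in world coordinates, good to about 4 mm: a listed point, or the origin of a listed thing).
The state is a dict: "time": time; "qpos": joint angles; "qvel": joint speeds; "joint_efforts": joint torques, N m; "tool_pos": TCP position; "tool_rot": TCP orientation; "contact_force": force on the tool from outside, world axes, zero at the start; "torque": the same for the moment, N m; "opening": finger opening in m.
Only numpy, scipy, OpenCV 4.12 (cv2) and the standard library are available. Lean on these libraries where they do the work, as an engineer would, in place of code of your own. Each camera call takes 0.05 s, during which the arm holds its last target.

## Task

Load the blue specimen carrier for the hardness tester: set the three black specimens with a steel section into their nests, each in the nest of its own diameter, face up and flat on the pocket floor, and lay the steel reference block flat on its seat, slid home against the two long-side pins and the end pin. Set things down, do not drop them; leave the two specimens with a copper section where they lie.

Things in the scene. Friction and masses are not known exactly. Their poses are not given: they have to be found in the camera images.
- steel_30: Moulded specimen to be loaded: loose upright black puck, 30 mm diameter, 25 mm tall, flat ends, a round silver-grey steel section showing in its upper face. Origin at the centre of its underside, z up through the steel face; its yaw does not matter.
- steel_40: Moulded specimen to be loaded: loose upright black puck, 40 mm diameter, 25 mm tall, flat ends, a T-shaped silver-grey steel section showing in its upper face. Origin at the centre of its underside, z up through the steel face; its yaw does not matter.
- steel_50: Moulded specimen to be loaded: loose upright black puck, 50 mm diameter, 25 mm tall, flat ends, a rectangular silver-grey steel section showing in its upper face. Origin at the centre of its underside, z up through the steel face; its yaw does not matter.
- ref_block: Hardness reference block: loose bright steel block, 40 mm along its x, 60 mm along its y, 12 mm thick, about 0.2 kg, fine dots on its polished upper face. Origin at the centre of its underside, z up. Turning it half round makes no difference.
- nest_30: Nest for the 30 mm specimen: fixed white insert, 80 x 80 x 12 mm, with a centred round pocket, 38 mm bore, 2 mm chamfer, 8 mm deep. Origin at the centre of its underside (6 mm above the bench), z up: pocket floor z = 4, top z = 12 mm. The 3 nests and the block seat lie two by two in any order, all turned alike, 84 mm apart, in a fixed blue 184 mm carrier, rim 4 mm below their tops.
- nest_40: Nest for the 40 mm specimen: fixed white insert, 80 x 80 x 12 mm, with a centred round pocket, 48 mm bore, 2 mm chamfer, 8 mm deep. Origin at the centre of its underside (6 mm above the bench), z up: pocket floor z = 4, top z = 12 mm. The 3 nests and the block seat lie two by two in any order, all turned alike, 84 mm apart, in a fixed blue 184 mm carrier, rim 4 mm below their tops.
- nest_50: Nest for the 50 mm specimen: fixed white insert, 80 x 80 x 12 mm, with a centred round pocket, 58 mm bore, 2 mm chamfer, 8 mm deep. Origin at the centre of its underside (6 mm above the bench), z up: pocket floor z = 4, top z = 12 mm. The 3 nests and the block seat lie two by two in any order, all turned alike, 84 mm apart, in a fixed blue 184 mm carrier, rim 4 mm below their tops.
- block_seat: Block seat: fixed grey steel insert, 80 x 80 mm, in the carrier. Origin at the centre of its underside, z up; flat top at z = 12 mm. Three brass stop pins, 7 mm diameter, 8 mm tall on it: two at x = 23.5, y = -24 and 20 mm for the block's long side (a finger fits between: 37 mm gap), one at x = 0, y = 31.5 mm for its end. Fully home the block's long side lies along y, its centre at x = 0, y = -2 mm.
- copper_30: Look-alike that must stay where it is: loose black puck, 30 mm diameter, 25 mm tall, with a round copper-red section in its upper face. Origin at the centre of its underside.
- copper_40: Look-alike that must stay where it is: loose black puck, 40 mm diameter, 25 mm tall, with a rectangular copper-red section in its upper face. Origin at the centre of its underside.
There are look-alikes about, which are no part of the job. What is shaped like the ref_block but green is not meant.

How it is judged:
At the end, for the whole second after the job is handed in: Each steel specimen upright in the nest of its own diameter (within 8 mm of centre, 2.5 mm of the floor); block flat on its seat, square within 0.07 rad, within 3 mm of fully home against the pins; all released and at rest; copper specimens within 15 mm of their starts (horizontal distance between steel_30 and nest_30 below 0.008 m and z of steel_30 in the frame of nest_30 below 0.0065 m and angle between each of steel_30, steel_40, steel_50's own z axis and vertical below 0.1 rad and linear speed of each of steel_30, steel_40, steel_50, ref_block below 0.02 m/s and horizontal distance between steel_40 and nest_40 below 0.008 m and z of steel_40 in the frame of nest_40 below 0.0065 m and horizontal distance between steel_50 and nest_50 below 0.008 m and z of steel_50 in the frame of nest_50 below 0.0065 m and z of ref_block in the frame of block_seat between 0.009 and 0.0145 m and angle between ref_block's own z axis and vertical below 0.06 rad and angle between the y axis of ref_block and the y axis of block_seat, either way round below 0.07 rad and x of ref_block in the frame of block_seat between -0.003 and 0.003 m and y of ref_block in the frame of block_seat between -0.005 and 0.001 m and distance of each of copper_30, copper_40 from where it was at the start of the episode below 0.015 m); the robot touches nothing.
It fails at once if a copper specimen is moved more than 15 mm (distance of any of copper_30, copper_40 from where it was at the start of the episode above 0.015 m).
It fails at once if a steel specimen or the reference block is dropped or thrown (faster than 0.8 m/s while the fingers do not hold it) ((linear speed of steel_30 above 0.8 m/s and contact force between steel_30 and the fingers below 0.1 N) or (linear speed of steel_40 above 0.8 m/s and contact force between steel_40 and the fingers below 0.1 N) or (linear speed of steel_50 above 0.8 m/s and contact force between steel_50 and the fingers below 0.1 N) or (linear speed of ref_block above 0.8 m/s and contact force between ref_block and the fingers below 0.1 N)).
It also fails if it takes over 109 s, if anything falls off the work surface, if the arm or the gripper's body presses on something with over 40 N, if the wrist force passes 120 N, or if a joint passes its speed limit or range.

## Working session

There is one attempt and no reset: what is moved stays moved. The work goes in short steps, Python scripts to look and compute and a tool call to move; the robot and the scene stay as the last step left them, time stands still between calls to the robot, and variables do not carry over. Pictures are saved under pics/ and viewed, and the job is handed in when it is done.

Besides the shell and the picture viewer there is one more tool, called in YAML: its name, and indented under it one key for each argument. apply_moves: Moves the arm, as the interface text tells. Its arguments: {"type":"object","properties":{"motion":{"type":"array"},"grip":{"type":"number"},"grip_force":{"type":"number"}},"required":["motion"]}

```bash
mkdir -p pics; ls
python3 - <<'E'
from cell import *
import cv2
print(observe())
for n in ["top","side","wrist"]:
    p=read_camera(n)
    cv2.imwrite(f"pics/{n}0.png",cv2.cvtColor(p["img"],cv2.COLOR_RGB2BGR))
    print(n,p["camera_matrix"],p.get("R"),p.get("t"),p.get("tool_from_camera"))
    for q in ["steel_30","steel_40","steel_50","ref_block","nest_30","nest_40","nest_50","block_seat","copper_30","copper_40"]:
        for r in tip_of(q,p): print(q,r)
E
```

```text
pics
{'time': 0.0, 'qpos': array([-1.34102434e+00,  3.42727510e-01,  1.52501533e+00,  1.02645470e-05,
        1.27538856e+00, -1.46007048e-01]), 'qvel': array([ 0.00050248, -0.00050279, -0.00046883, -0.00071197, -0.00197967,
        0.00071427]), 'joint_efforts': array([-1.98570298e-03, -4.31247675e+01, -2.44218439e+01,  7.17400247e-02,
        5.59888990e-02, -8.35908418e-05]), 'tool_pos': array([ 0.19262332, -0.48806011,  0.29154299]), 'tool_rot': array([-3.14007170e+00, -2.33582280e-04,  3.75775859e-01]), 'contact_force': array([-0.09698564, -0.09382099,  0.30559977]), 'torque': array([0.02915713, 0.03342035, 0.04620624]), 'opening': 0.09203525775267606}
top [[491.79016727   0.         280.65941644]
 [  0.         491.79016727 211.6567519 ]
 [  0.           0.           1.        ]] [[ 2.74823637e-02 -9.99617237e-01  3.17781626e-03]
 [-9.94337749e-01 -2.76633906e-02 -1.02602032e-01]
 [ 1.02650669e-01 -3.40076304e-04 -9.94717409e-01]] [-0.06519345  0.48816005  0.98203509] None
steel_30 {'location': [0.5908, -0.0194, 0.0012], 'score': 0.91}
steel_30 {'location': [0.4552, -0.0638, 0.
[... 3195 characters left out ...]
0.3584, 0.0014], 'score': 0.23}
copper_40 {'location': [0.566, -0.1745, -0.0011], 'score': 0.6}
copper_40 {'location': [0.453, -0.3514, -0.001], 'score': 0.49}
copper_40 {'location': [0.5813, -0.3584, 0.0014], 'score': 0.23}
wrist [[293.91757076   0.         276.51160701]
 [  0.         293.91757076 207.00909968]
 [  0.           0.           1.        ]] None None [[ 1.85367814e-04 -9.68152288e-01 -2.50361963e-01  6.66094588e-02]
 [ 9.99999799e-01  2.75938394e-05  6.33693458e-04 -1.50031791e-04]
 [-6.06603324e-04 -2.50362030e-01  9.68152099e-01 -9.25178888e-02]
 [ 0.00000000e+00  0.00000000e+00  0.00000000e+00  1.00000000e+00]]
ref_block {'location': [0.3282, -0.3726, 0.0025], 'score': 0.6}
```

View pics/top0.png

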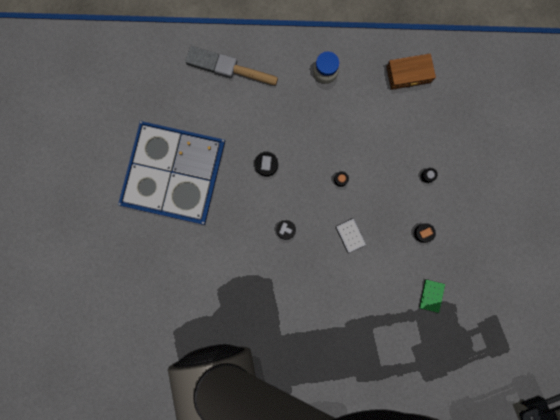

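View pics/side0.png

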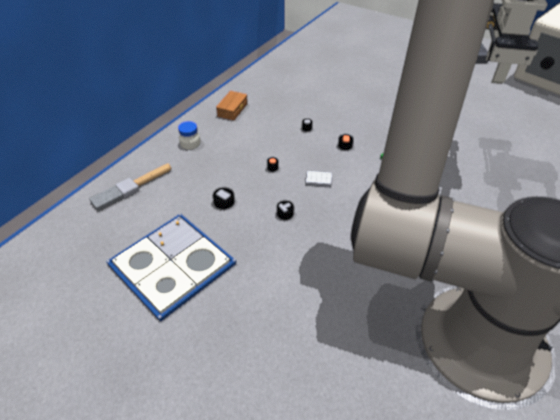

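View pics/wrist0.png

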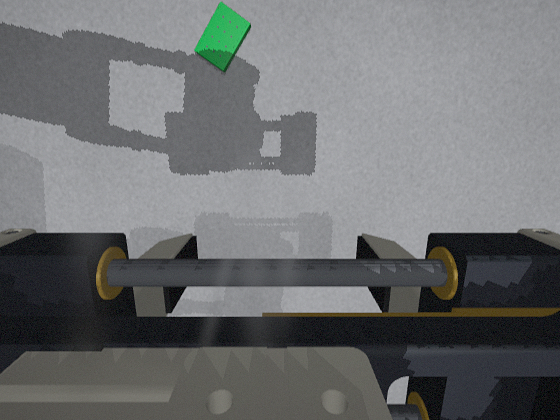

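Run:
```python
import cv2,numpy as np
t=cv2.imread("pics/top0.png");s=cv2.imread("pics/side0.png")
a=cv2.resize(t[115:230,110:235],None,fx=4,fy=4,interpolation=cv2.INTER_CUBIC)
b=cv2.resize(t[140:260,250:370],None,fx=3,fy=3,interpolation=cv2.INTER_CUBIC)
o=np.zeros((480,800,3),np.uint8);o[:460,:500]=a;o[:360,500:]=b[:,:300];cv2.imwrite("pics/c1.png",o)
a=cv2.resize(s[205:325,100:245],None,fx=5,fy=5,interpolation=cv2.INTER_CUBIC);cv2.imwrite("pics/c2.png",a)
```

```text
(no output)
```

View pics/c1.png

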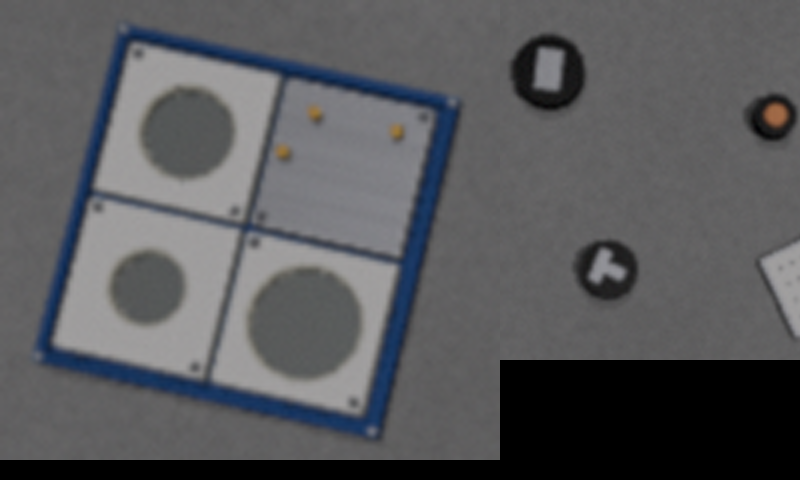

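View pics/c2.png

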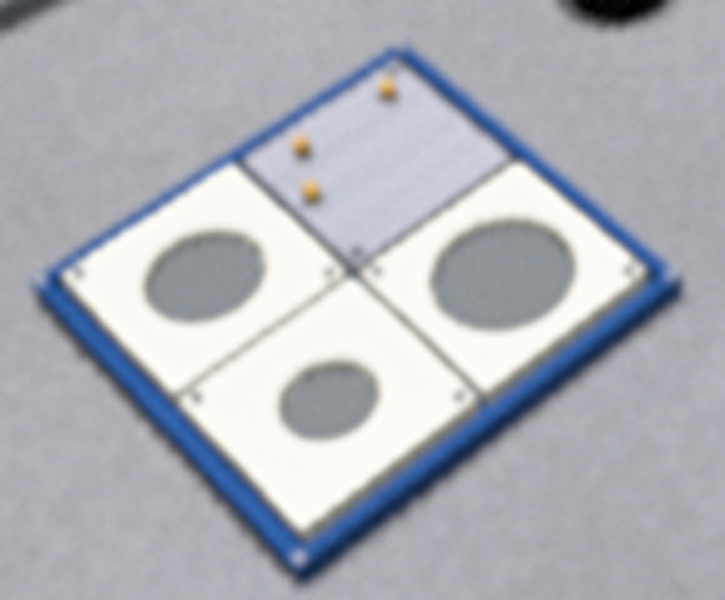

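```bash
cat > h.py <<'E'
import cv2,numpy as np
from cell import *
from scipy.optimize import least_squares
def proj(X,p):
    c=(np.asarray(X)@np.asarray(p["R"]).T+p["t"]); K=p["camera_matrix"]
    return np.c_[K[0,0]*c[:,0]/c[:,2]+K[0,2],K[1,1]*c[:,1]/c[:,2]+K[1,2]]
def box(x,y,w,sx,sy,z0,z1):
    c,s=np.cos(w),np.sin(w);o=[]
    for z in(z0,z1):
        for a,b in((1,1),(1,-1),(-1,-1),(-1,1)):
            u,v=a*sx/2,b*sy/2;o.append([x+c*u-s*v,y+s*u+c*v,z])
    return np.array(o)
def cyl(x,y,r,z0,z1):
    t=np.linspace(0,2*np.pi,48,endpoint=False)
    return np.vstack([np.c_[x+r*np.cos(t),y+r*np.sin(t),np.full(48,z)] for z in(z0,z1)])
def mom(h):
    m=cv2.moments(h.astype(np.float32).reshape(-1,1,2));A=m["m00"]
    return np.array([m["m10"]/A,m["m01"]/A]),A,np.array([m["mu20"],m["mu11"],m["mu02"]])/A
def hullmom(P): return mom(cv2.convexHull(P.astype(np.float32)).reshape(-1,2))
def blobmom(mask,near,rad=25):
    # component nearest to near, hull
    n,l,st,ce=cv2.connectedComponentsWithStats(mask.astype(np.uint8))
    best=min((i for i in range(1,n) if st[i,4]>15),key=lambda i:np.hypot(*(ce[i]-near)))
    ys,xs=np.where(l==best)
    P=np.c_[np.r_[xs-.5,xs+.5,xs-.5,xs+.5],np.r_[ys-.5,ys-.5,ys+.5,ys+.5]]
    return hullmom(P)
E
python3 - <<'E'
from h import *
pk={"steel_50":(.5915,-.0197,.025),"steel_40":(.4545,-.0648,.02),"steel_30":(.5795,-.358,.015),"copper_30":(.566,-.171,.015),"copper_40":(.454,-.35,.02)}
for n in("top","side"):
    p=read_camera(n);im=p["img"].astype(int)
    hsv=cv2.cvtColor(p["img"],cv2.COLOR_RGB2HSV)
    dark=(im.max(2)<55)
    for k,(x,y,r) in pk.items():
        near=proj(cyl(x,y,r,0,.025),p).mean(0)
        # fill section: take window, dark hull
        m=np.zeros(dark.shape,bool);u,v=near.astype(int);w=22
        m[v-w:v+w,u-w:u+w]=dark[v-w:v+w,u-w:u+w]
        c,A,_=blobmom(m,near)
        s=least_squares(lambda q:hullmom(proj(cyl(q[0],q[1],r,0,.025),p))[0]-c,[x,y],diff_step=1e-3).x
        print(n,k,s.round(4),"area",round(A),round(hullmom(proj(cyl(*s,r,0,.025),p))[1]))
    # block
    def rect(mask,near,sx,sy,z0,z1,q0):
        c,A,mu=blobmom(mask,near)
        f=lambda q:np.r_[hullmom(proj(box(*q,sx,sy,z0,z1),p))[0]-c,(hullmom(proj(box(*q,sx,sy,z0,z1),p))[2]-mu)/np.sqrt(A)]
        r=least_squares(f,q0,diff_step=1e-3,x_scale=[.1,.1,.1]);return r.x,A,hullmom(proj(box(*r.x,sx,sy,z0,z1),p))[1],r.cost
    q0=[.446,-.197,.45]
    near=proj(np.array([[.446,-.197,.006]]),p)[0];u,v=near.astype(int);w=35
    br=np.zeros(dark.shape,bool);br[v-w:v+w,u-w:u+w]=im.min(2)[v-w:v+w,u-w:u+w]>(125 if n=="top" else 185)
    print(n,"block",rect(br,near,.04,.06,0.0 if n=="side" else 0.,.012,q0))
    q0=[.57,.178,-.23]
    near=proj(np.array([[.57,.178,.014]]),p)[0]
    bl=(hsv[...,1]>120)&(hsv[...,0]>95)&(hsv[...,0]<130);B=np.zeros(dark.shape,bool);u,v=near.astype(int);w=80 if n=="side" else 65
    B[v-w:v+w,u-w:u+w]=bl[v-w:v+w,u-w:u+w]
    print(n,"carrier",rect(B,near,.184,.184,0,.014,q0))
    bg=p["img"][v+30:v+32,u+w:u+w+3].mean((0,1));print(bg)
E
```

```text
top steel_50 [ 0.5902 -0.0176] area 502 497
top steel_40 [ 0.4536 -0.0623] area 320 310
top steel_30 [ 0.5766 -0.3574] area 220 219
top copper_30 [ 0.5632 -0.1743] area 198 196
top copper_40 [ 0.4554 -0.3478] area 380 363
top block (array([ 0.44681844, -0.19862385,  2.0101685 ]), 562.5, 584.5376902590506, np.float64(0.006705528794565897))
top carrier (array([ 0.56839795,  0.17917288, -0.17347216]), 7756.0, 7795.544796269591, np.float64(0.00521108696886167))
[94.83333333 94.16666667 95.33333333]
side steel_50 [ 0.5938 -0.0192] area 379 444
side steel_40 [ 0.4541 -0.0611] area 224 331
side steel_30 [ 0.5772 -0.3566] area 85 145
side copper_30 [ 0.563  -0.1729] area 102 175
side copper_40 [ 0.4577 -0.3491] area 184 242
side block (array([ 0.45367126, -0.20715859, -1.05843892]), 302.0, 379.4398365803063, np.float64(0.08040827191171063))
side carrier (array([ 0.57143738,  0.17774634, -0.31177965]), 7154.5, 7324.919323936803, np.float64(0.03701254453210567))
[173.         173.33333333 180.33333333]
```

Run:
```python
from h import *
for n in("top","side"):
    p=read_camera(n)
    N=500;S=0.0005;x0,y0=.445,.055
    def H(z):
        w=np.array([[x0,y0,z],[x0+N*S,y0,z],[x0+N*S,y0+N*S,z],[x0,y0+N*S,z]])
        return cv2.getPerspectiveTransform(proj(w,p).astype(np.float32),np.float32([[0,0],[N,0],[N,N],[0,N]]))
    im=cv2.warpPerspective(p["img"],H(.016),(N,N),flags=cv2.INTER_CUBIC)
    hsv=cv2.cvtColor(im,cv2.COLOR_RGB2HSV)
    white=im.min(2)>(140 if n=="top" else 205)
    cs,hi=cv2.findContours(white.astype(np.uint8),cv2.RETR_CCOMP,cv2.CHAIN_APPROX_NONE)
    for c,h in zip(cs,hi[0]):
        A=cv2.contourArea(c)
        if A<2000: continue
        if h[3]>=0:
            e=cv2.fitEllipse(c); print(n,"hole",(x0+S*e[0][0]).__round__(4),(y0+S*e[0][1]).__round__(4),np.round(np.array(e[1])*S,4))
        else:
            e=cv2.minAreaRect(c);print(n,"insert",(x0+S*e[0][0]).__round__(4),(y0+S*e[0][1]).__round__(4),np.round(np.array(e[1])*S,4),round(e[2],2))
    im=cv2.warpPerspective(p["img"],H(.014),(N,N),flags=cv2.INTER_CUBIC)
    hsv=cv2.cvtColor(im,cv2.COLOR_RGB2HSV)
    bl=((hsv[...,1]>120)&(hsv[...,0]>95)&(hsv[...,0]<130)).astype(np.uint8)
    c=max(cv2.findContours(bl,cv2.RETR_EXTERNAL,cv2.CHAIN_APPROX_NONE)[0],key=cv2.contourArea)
    e=cv2.minAreaRect(c);print(n,"rim",(x0+S*e[0][0]).__round__(4),(y0+S*e[0][1]).__round__(4),np.round(np.array(e[1])*S,4),round(e[2],2))
    # brass pins at z=.026
    im=cv2.warpPerspective(p["img"],H(.026),(N,N),flags=cv2.INTER_CUBIC);hsv=cv2.cvtColor(im,cv2.COLOR_RGB2HSV)
    br=((hsv[...,1]>90)&(hsv[...,0]>8)&(hsv[...,0]<28)).astype(np.uint8)
    k,l,st,ce=cv2.connectedComponentsWithStats(br)
    for i in range(1,k):
        if st[i,4]>40: print(n,"pin",np.round([x0+S*ce[i][0],y0+S*ce[i][1]],4),st[i,4])
```

```text
top insert 0.5359 0.2288 [0.0782 0.0783] 78.69
top hole 0.5357 0.2286 [0.0428 0.0431]
top insert 0.6184 0.2124 [0.078  0.0782] 78.8
top hole 0.6182 0.2122 [0.0528 0.053 ]
top insert 0.5195 0.1463 [0.0782 0.0783] 78.69
top hole 0.5194 0.146 [0.0626 0.0627]
top rim 0.5679 0.1781 [0.184 0.183] 78.81
top pin [0.6193 0.1009] 118
top pin [0.6279 0.1441] 116
top pin [0.607  0.1596] 124
side insert 0.5395 0.226 [0.0813 0.082 ] 78.8
side hole 0.5387 0.2264 [0.0383 0.0392]
side insert 0.6222 0.2097 [0.0812 0.0818] 78.83
side hole 0.6214 0.2101 [0.0481 0.0492]
side insert 0.5231 0.1432 [0.0813 0.0813] 78.69
side hole 0.5225 0.1438 [0.0581 0.0591]
side rim 0.5676 0.1796 [0.1848 0.1881] 78.81
side pin [0.6206 0.1014] 129
side pin [0.6291 0.1447] 122
side pin [0.6085 0.1603] 130
```

apply_moves:
  motion:
    - {"offset": [0,0,0],"rotation": [0,0,-0.125]}
    - {"offset": [0,0,0],"rotation": [0,0,-0.125]}
    - {"offset": [0,0,0],"rotation": [0,0,-0.125]}
    - {"offset": [0,0,0],"rotation": [0,0,-0.125]}
    - {"offset": [0,0,0],"rotation": [0,0,-0.125]}
    - {"offset": [0,0,0],"rotation": [0,0,-0.125]}
    - {"offset": [0,0,0],"rotation": [0,0,-0.125]}
    - {"offset": [0,0,0],"rotation": [0,0,-0.125]}

```text
time: 2.52
tool_pos: [0.1927, -0.4884, 0.2922]
tool_rot: [3.142, 0.0, 1.381]
contact_force: [-0.4, 0.4, -0.0]
opening: 0.0917
```

```bash
cat >> h.py <<'E'
from scipy.spatial.transform import Rotation as Ro
def plan(x,y,z,yaw=1.3744,o=None):
    o=o or observe();R=Ro.from_euler("xyz",o["tool_rot"]).as_matrix()
    d=R.T@(np.array([x,y,z])-o["tool_pos"])*1000
    rv=Ro.from_matrix(R.T@Ro.from_euler("xyz",[np.pi,0,yaw]).as_matrix()).as_rotvec()
    print("t",round(o["time"],2),"pos",o["tool_pos"].round(4),"yaw",o["tool_rot"].round(3),"F",o["contact_force"].round(1),"open",round(o["opening"],4),"| offset",d.round(1),"rot",rv.round(3))
E
python3 -c "
from h import *
plan(.577,-.357,.22)"
```

```text
t 2.52 pos [ 0.1927 -0.4884  0.2922] yaw [3.142 0.    1.381] F [-0.4  0.4 -0. ] open 0.0917 | offset [201.4 352.6  72.3] rot [0.    0.    0.007]
```

apply_moves:
  motion:
    - {"offset": [18,32,6],"rotation": [0,0,0]}
    - {"offset": [18,32,6],"rotation": [0,0,0]}
    - {"offset": [18,32,6],"rotation": [0,0,0]}
    - {"offset": [18,32,6],"rotation": [0,0,0]}
    - {"offset": [18,32,6],"rotation": [0,0,0]}
    - {"offset": [18,32,6],"rotation": [0,0,0]}
    - {"offset": [18,32,6],"rotation": [0,0,0]}
    - {"offset": [18,32,6],"rotation": [0,0,0]}
    - {"offset": [18,32,6],"rotation": [0,0,0]}
    - {"offset": [18,32,6],"rotation": [0,0,0]}
    - {"offset": [18,32,6],"rotation": [0,0,0]}
    - {"offset": [0,0,0],"rotation": [0,0,0]}

```text
time: 3.52
tool_pos: [0.5903, -0.3534, 0.2217]
tool_rot: [3.141, 0.004, 1.384]
contact_force: [-0.9, 1.4, -0.2]
opening: 0.0918
```

```bash
cat >> h.py <<'E'
def wcam(name):
    o=observe();p=read_camera("wrist")
    T=np.eye(4);T[:3,:3]=Ro.from_euler("xyz",o["tool_rot"]).as_matrix();T[:3,3]=o["tool_pos"]
    C=np.linalg.inv(T@p["tool_from_camera"]);p["R"]=C[:3,:3];p["t"]=C[:3,3]
    cv2.imwrite(f"pics/{name}.png",cv2.cvtColor(p["img"],cv2.COLOR_RGB2BGR));return o,p
def puck(p,x,y,r,thr=55,w=None,z0=0.):
    im=p["img"].astype(int)
    P=proj(cyl(x,y,r*1.5,z0,z0+.025),p);u0,v0=np.maximum(P.min(0),0).astype(int);u1,v1=P.max(0).astype(int)
    m=np.zeros(im.shape[:2],bool);m[v0:v1,u0:u1]=im.max(2)[v0:v1,u0:u1]<thr
    c,A,_=blobmom(m,P.mean(0))
    s=least_squares(lambda q:hullmom(proj(cyl(q[0],q[1],r,z0,z0+.025),p))[0]-c,[x,y],diff_step=1e-3).x
    print("puck",s.round(4),"area",round(A),round(hullmom(proj(cyl(*s,r,z0,z0+.025),p))[1]));return s
E
python3 -c "
from h import *
o,p=wcam('w1')
plan(.577,-.357,.22)
puck(p,.577,-.357,.015)"
```

```text
t 3.57 pos [ 0.5881 -0.3546  0.2222] yaw [-3.141  0.005  1.383] F [-1.3  0.4  1.2] open 0.0918 | offset [ -4.4 -10.5   2.2] rot [-0.001  0.005  0.009]
puck [ 0.5851 -0.3501] area 148 778
```

View pics/w1.png

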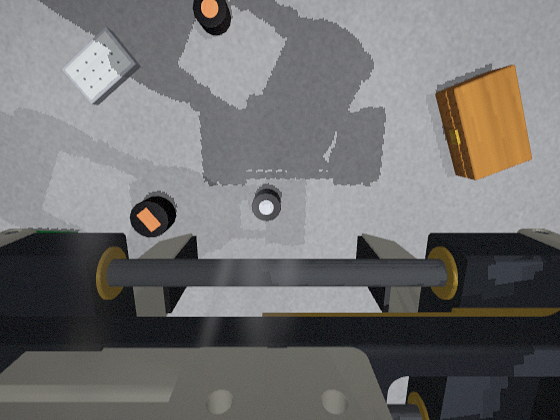

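```bash
python3 -c "
from h import *
o,p=wcam('w2')
plan(.577,-.357,.22)
for t in (80,90,100,110): s=puck(p,.577,-.357,.015,t)
plan(s[0],s[1],.11)
print(proj(np.array([[s[0],s[1],.025]]),p))
for r in search_frame('steel_30',p): print(r)
i=p['img'][170:240,230:310];cv2.imwrite('pics/w2c.png',cv2.resize(i,None,fx=6,fy=6)[...,::-1])
"
```

```text
t 3.62 pos [ 0.5864 -0.356   0.2229] yaw [-3.141  0.006  1.382] F [-1.   0.   0.3] open 0.0917 | offset [-2.8 -9.   3. ] rot [-0.001  0.006  0.007]
puck [ 0.5805 -0.3581] area 602 778
puck [ 0.5794 -0.3591] area 710 778
puck [ 0.5791 -0.3583] area 854 778
puck [ 0.579  -0.3575] area 904 778
t 3.62 pos [ 0.5864 -0.356   0.2229] yaw [-3.141  0.006  1.382] F [-1.   0.   0.3] open 0.0917 | offset [ -2.2  -6.9 113. ] rot [-0.001  0.006  0.007]
[[268.60073772 202.57951631]]
{'location': [0.5774, -0.3571, 0.0289], 'score': 0.55}
```

View pics/w2c.png

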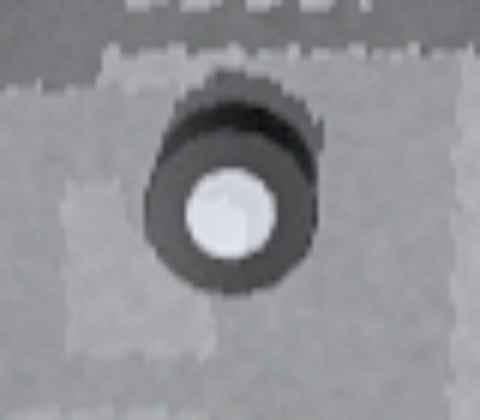

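apply_moves:
  motion:
    - {"offset": [-3,-8,25],"rotation": [0,0.003,0.007]}
    - {"offset": [0,0,30],"rotation": [0,0,0]}
    - {"offset": [0,0,30],"rotation": [0,0,0]}
    - {"offset": [0,0,0],"rotation": [0,0,0]}
    - {"offset": [0,0,0],"rotation": [0,0,0]}
  grip: 0.35

```text
time: 4.08
tool_pos: [0.572, -0.3651, 0.1428]
tool_rot: [3.135, 0.009, 1.365]
contact_force: [0.5, -0.3, 0.5]
opening: 0.0633
```

```bash
python3 -c "
from h import *
plan(.5785,-.3595,.076)"
```

```text
t 4.08 pos [ 0.572  -0.3651  0.1428] yaw [3.135 0.009 1.365] F [ 0.5 -0.3  0.5] open 0.0633 | offset [ 7.4  4.8 66.8] rot [ 0.007  0.009 -0.009]
```

apply_moves:
  motion:
    - {"offset": [7,5,20],"rotation": [0.007,0.009,-0.009]}
    - {"offset": [0,0,15],"rotation": [0,0,0]}
    - {"offset": [0,0,0],"rotation": [0,0,0]}
    - {"offset": [0,0,0],"rotation": [0,0,0]}
    - {"offset": [0,0,0],"rotation": [0,0,0]}
    - {"offset": [0,0,0],"rotation": [0,0,0]}

```text
time: 4.58
tool_pos: [0.5784, -0.366, 0.1206]
tool_rot: [3.129, 0.008, 1.368]
contact_force: [-0.1, 0.0, 0.2]
opening: 0.0595
```

```bash
python3 -c "
from h import *
plan(.5785,-.3595,.076)
o,p=wcam('w3')"
```

```text
t 4.58 pos [ 0.5784 -0.366   0.1206] yaw [3.129 0.008 1.368] F [-0.1  0.   0.2] open 0.0595 | offset [ 6.7 -1.8 44.5] rot [ 0.013  0.008 -0.006]
```

View pics/w3.png

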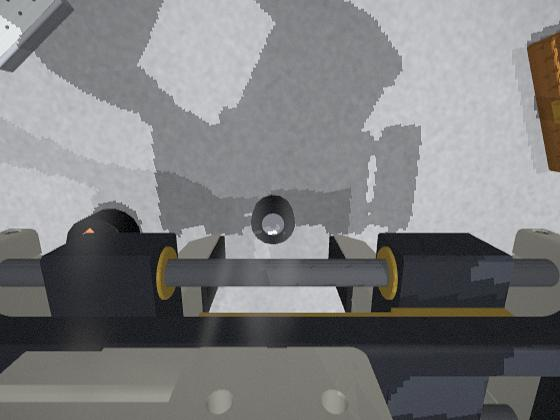

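```bash
cat >> h.py <<'E'
def back(p,u,v,z):
    K=p["camera_matrix"];d=p["R"].T@np.array([(u-K[0,2])/K[0,0],(v-K[1,2])/K[1,1],1]);c=-p["R"].T@p["t"]
    return c+d*(z-c[2])/d[2]
E
python3 -c "
from h import *
o,p=wcam('w3')
print(back(p,273,220.5,.025))"
```

```text
[ 0.57880391 -0.35798708  0.025     ]
```

apply_moves:
  motion:
    - {"offset": [7,-2,12],"rotation": [0.013,0.008,-0.006]}
    - {"offset": [0,0,12],"rotation": [0,0,0]}
    - {"offset": [0,0,12],"rotation": [0,0,0]}
    - {"offset": [0,0,4],"rotation": [0,0,0]}

```text
time: 5.02
tool_pos: [0.5788, -0.3582, 0.0794]
tool_rot: [3.139, 0.001, 1.375]
contact_force: [-0.4, 0.2, -0.9]
opening: 0.0597
```

```bash
python3 -c "
from h import *
plan(.5787,-.3585,.076)"
```

```text
t 5.02 pos [ 0.5788 -0.3582  0.0794] yaw [3.139e+00 1.000e-03 1.375e+00] F [-0.4  0.2 -0.9] open 0.0597 | offset [-0.3 -0.   3.4] rot [0.002 0.001 0.001]
```

apply_moves:
  motion:
    - {"offset": [0,0,3],"rotation": [0.002,0,0]}
    - {"offset": [0,0,0],"rotation": [0,0,0]}

```text
time: 5.18
tool_pos: [0.5778, -0.3572, 0.0727]
tool_rot: [-3.137, -0.002, 1.376]
contact_force: [-0.2, -0.5, -0.4]
opening: 0.0594
```

apply_moves:
  motion:
    - {"offset": [0,0,0],"rotation": [0,0,0]}
    - {"offset": [0,0,0],"rotation": [0,0,0]}
    - {"offset": [0,0,0],"rotation": [0,0,0]}
    - {"offset": [0,0,0],"rotation": [0,0,0]}
    - {"offset": [0,0,0],"rotation": [0,0,0]}
    - {"offset": [0,0,0],"rotation": [0,0,0]}
  grip: 1
  grip_force: 20

```text
time: 5.68
tool_pos: [0.5782, -0.3576, 0.0731]
tool_rot: [-3.138, -0.001, 1.376]
contact_force: [0.4, 0.8, -0.3]
opening: 0.0287
```

```bash
python3 -c "
from h import *
plan(.5787,-.3585,.076)"
```

```text
t 5.68 pos [ 0.5782 -0.3576  0.0731] yaw [-3.138e+00 -1.000e-03  1.376e+00] F [ 0.4  0.8 -0.3] open 0.0287 | offset [-0.7  0.7 -2.9] rot [-0.004 -0.001  0.001]
```

apply_moves:
  motion:
    - {"offset": [0,0,0],"rotation": [0,0,0]}
    - {"offset": [0,0,0],"rotation": [0,0,0]}
    - {"offset": [0,0,-2],"rotation": [-0.004,0,0]}
    - {"offset": [0,0,-2],"rotation": [0,0,0]}
    - {"offset": [0,0,0],"rotation": [0,0,0]}
  grip: 0.5

```text
time: 6.1
tool_pos: [0.5784, -0.3579, 0.0783]
tool_rot: [3.14, -0.0, 1.375]
contact_force: [0.8, -0.4, 0.2]
opening: 0.0456
```

apply_moves:
  motion:
    - {"offset": [0,0,0],"rotation": [0,0,0]}
    - {"offset": [0,0,0],"rotation": [0,0,0]}
    - {"offset": [0,0,0],"rotation": [0,0,0]}
    - {"offset": [0,0,0],"rotation": [0,0,0]}
  grip: 1

```text
time: 6.43
tool_pos: [0.5785, -0.358, 0.0788]
tool_rot: [3.139, -0.0, 1.375]
contact_force: [-0.6, 0.1, 0.5]
opening: 0.0285
```

```bash
python3 -c "
from h import *
plan(.537,.2275,.2)"
```

```text
t 6.43 pos [ 0.5785 -0.358   0.0788] yaw [ 3.139 -0.     1.375] F [-0.6  0.1  0.5] open 0.0285 | offset [ 566.3 -154.  -121.5] rot [ 0.002 -0.     0.001]
```

apply_moves:
  motion:
    - {"offset": [0,0,-25],"rotation": [0,0,0]}
    - {"offset": [0,0,-35],"rotation": [0,0,0]}
    - {"offset": [15,-4,-30],"rotation": [0,0,0]}
    - {"offset": [35,-10,-10],"rotation": [0,0,0]}
    - {"offset": [36,-10,0],"rotation": [0,0,0]}
    - {"offset": [36,-10,0],"rotation": [0,0,0]}
    - {"offset": [36,-10,0],"rotation": [0,0,0]}
    - {"offset": [36,-10,0],"rotation": [0,0,0]}
    - {"offset": [36,-10,0],"rotation": [0,0,0]}
    - {"offset": [36,-10,0],"rotation": [0,0,0]}
    - {"offset": [36,-10,0],"rotation": [0,0,0]}
    - {"offset": [36,-10,0],"rotation": [0,0,0]}

```text
time: 7.43
tool_pos: [0.5506, -0.0025, 0.1819]
tool_rot: [3.136, 0.0, 1.362]
contact_force: [0.5, 0.8, -0.8]
opening: 0.0284
```

```bash
python3 -c "
from h import *
plan(.537,.2275,.2)"
```

```text
t 7.43 pos [ 0.5506 -0.0025  0.1819] yaw [3.136 0.    1.362] F [ 0.5  0.8 -0.8] open 0.0284 | offset [222.2 -60.9 -18.5] rot [ 0.005  0.    -0.012]
```

apply_moves:
  motion:
    - {"offset": [36,-10,-4],"rotation": [0.003,0,-0.006]}
    - {"offset": [36,-10,-4],"rotation": [0,0,0]}
    - {"offset": [36,-10,-4],"rotation": [0,0,0]}
    - {"offset": [36,-10,-2],"rotation": [0,0,0]}
    - {"offset": [30,-9,0],"rotation": [0,0,0]}
    - {"offset": [15,-4,0],"rotation": [0,0,0]}
    - {"offset": [5,-2,0],"rotation": [0,0,0]}
    - {"offset": [0,0,0],"rotation": [0,0,0]}

```text
time: 8.1
tool_pos: [0.5312, 0.2163, 0.1967]
tool_rot: [3.139, -0.002, 1.377]
contact_force: [-0.5, -0.6, 0.1]
opening: 0.0283
```

```bash
python3 -c "
from h import *
plan(.537,.2275,.2)
o,p=wcam('w4')
for q in ('nest_30','block_seat'):
  for r in tip_of(q,p): print(q,r)"
```

```text
t 8.1 pos [0.5312 0.2163 0.1967] yaw [ 3.139e+00 -2.000e-03  1.377e+00] F [-0.5 -0.6  0.1] open 0.0283 | offset [12.1  3.5 -3.2] rot [ 0.002 -0.002  0.002]
nest_30 {'location': [0.6211, 0.2079, 0.0071], 'score': 0.78}
nest_30 {'location': [0.5372, 0.2251, 0.0072], 'score': 0.76}
```

View pics/w4.png

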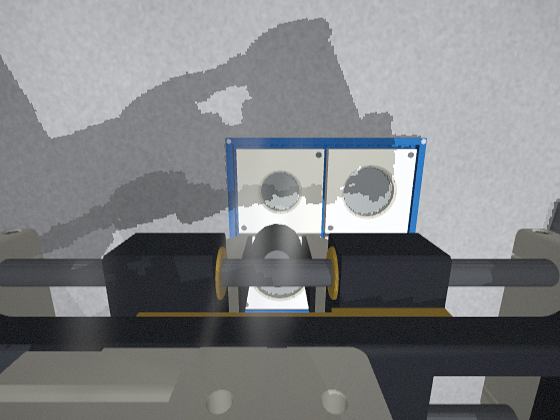

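```bash
python3 -c "
from h import *
i=cv2.imread('pics/w4.png')[130:240,220:430];cv2.imwrite('pics/w4c.png',cv2.resize(i,None,fx=3.8,fy=3.8,interpolation=cv2.INTER_CUBIC))
"
```

```text
(no output)
```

View pics/w4c.png

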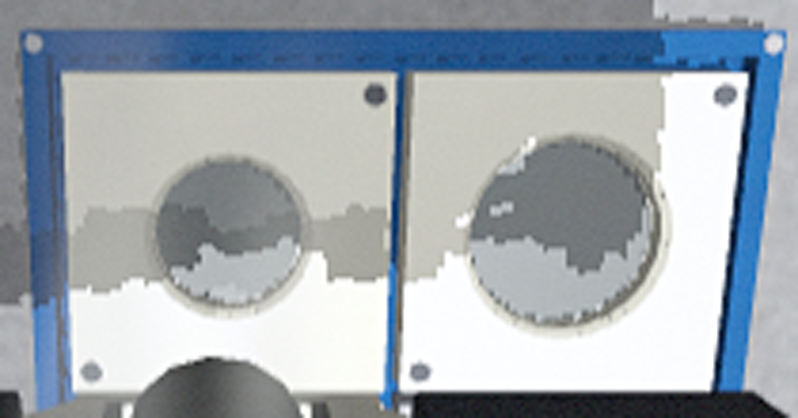

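```bash
python3 -c "
from h import *
o,p=wcam('w5')
a=back(p,280.3,190.8,.018);b=back(p,369.5,191,.018);print(a,b,np.hypot(*(a-b)[:2]))
plan(a[0],a[1],.12)
"
```

```text
[0.53786815 0.2255963  0.018     ] [0.62012605 0.20894866 0.018     ] 0.08392559799007052
t 8.3 pos [0.5319 0.2136 0.1968] yaw [ 3.139e+00 -1.000e-03  1.373e+00] F [ 0.3  0.6 -0. ] open 0.028 | offset [12.8  3.3 76.8] rot [ 0.002 -0.001 -0.001]
```

apply_moves:
  motion:
    - {"offset": [14,3,20],"rotation": [0.002,0,0]}
    - {"offset": [0,0,25],"rotation": [0,0,0]}
    - {"offset": [0,0,20],"rotation": [0,0,0]}
    - {"offset": [0,0,5],"rotation": [0,0,0]}
    - {"offset": [0,0,0],"rotation": [0,0,0]}

```text
time: 8.72
tool_pos: [0.5414, 0.2202, 0.1264]
tool_rot: [3.137, -0.002, 1.363]
contact_force: [-0.8, -0.9, -0.7]
opening: 0.0283
```

```bash
python3 -c "
from h import *
plan(.537,.228,.0888)
"
```

```text
t 8.72 pos [0.5414 0.2202 0.1264] yaw [ 3.137e+00 -2.000e-03  1.363e+00] F [-0.8 -0.9 -0.7] open 0.0283 | offset [ 6.6 -6.1 37.6] rot [ 0.005 -0.002 -0.012]
```

apply_moves:
  motion:
    - {"offset": [5,-5,8],"rotation": [0.005,-0.002,-0.012]}
    - {"offset": [2,-1,3],"rotation": [0,0,0]}
    - {"offset": [0,0,0],"rotation": [0,0,0]}
    - {"offset": [0,0,0],"rotation": [0,0,0]}

```text
time: 9.05
tool_pos: [0.5382, 0.2272, 0.117]
tool_rot: [3.14, -0.001, 1.373]
contact_force: [0.5, 0.4, -0.6]
opening: 0.0282
```

```bash
python3 -c "
from h import *
plan(.537,.228,.0888)
"
```

```text
t 9.05 pos [0.5382 0.2272 0.117 ] yaw [ 3.140e+00 -1.000e-03  1.373e+00] F [ 0.5  0.4 -0.6] open 0.0282 | offset [ 0.5 -1.4 28.2] rot [ 0.002 -0.001 -0.002]
```

apply_moves:
  motion:
    - {"offset": [0,-1,6],"rotation": [0.002,0,0]}
    - {"offset": [0,-1,6],"rotation": [0,0,0]}
    - {"offset": [0,0,4],"rotation": [0,0,0]}
    - {"offset": [0,0,0],"rotation": [0,0,0]}
    - {"offset": [0,0,0],"rotation": [0,0,0]}

```text
time: 9.47
tool_pos: [0.5368, 0.2282, 0.1013]
tool_rot: [3.139, -0.003, 1.373]
contact_force: [-1.0, -0.1, -0.6]
opening: 0.0282
```

```bash
python3 -c "
from h import *
plan(.537,.228,.0888)
"
```

```text
t 9.47 pos [0.5368 0.2282 0.1013] yaw [ 3.139e+00 -3.000e-03  1.373e+00] F [-1.  -0.1 -0.6] open 0.0282 | offset [-0.2  0.2 12.5] rot [ 0.003 -0.003 -0.001]
```

apply_moves:
  motion:
    - {"offset": [0,0,4],"rotation": [0.002,-0.003,0]}
    - {"offset": [0,0,4],"rotation": [0,0,0]}
    - {"offset": [0,0,1],"rotation": [0,0,0]}
    - {"offset": [0,0,0],"rotation": [0,0,0]}
    - {"offset": [0,0,0],"rotation": [0,0,0]}

```text
time: 9.88
tool_pos: [0.5369, 0.2282, 0.0913]
tool_rot: [3.141, 0.001, 1.374]
contact_force: [0.6, -0.4, -1.2]
opening: 0.0282
```

```bash
python3 -c "
from h import *
plan(.537,.228,.0888)
"
```

```text
t 9.88 pos [0.5369 0.2282 0.0913] yaw [3.141e+00 1.000e-03 1.374e+00] F [ 0.6 -0.4 -1.2] open 0.0282 | offset [-0.2  0.2  2.5] rot [ 0.     0.001 -0.001]
```

apply_moves:
  motion:
    - {"offset": [0,0,1.5],"rotation": [0,0,0]}
    - {"offset": [0,0,1],"rotation": [0,0,0]}
    - {"offset": [0,0,0],"rotation": [0,0,0]}

```text
time: 10.13
tool_pos: [0.5371, 0.2282, 0.0888]
tool_rot: [3.141, 0.0, 1.373]
contact_force: [0.1, -0.1, -0.2]
opening: 0.028
```

apply_moves:
  motion:
    - {"offset": [0,0,0],"rotation": [0,0,0]}
    - {"offset": [0,0,0],"rotation": [0,0,0]}
    - {"offset": [0,0,0],"rotation": [0,0,0]}
    - {"offset": [0,0,0],"rotation": [0,0,0]}
  grip: 0.4

```text
time: 10.47
tool_pos: [0.5373, 0.2283, 0.0891]
tool_rot: [3.14, -0.0, 1.373]
contact_force: [0.3, 0.3, -0.1]
opening: 0.0502
```

apply_moves:
  motion:
    - {"offset": [0,0,-15],"rotation": [0,0,0]}
    - {"offset": [0,0,-30],"rotation": [0,0,0]}
    - {"offset": [0,0,-35],"rotation": [0,0,0]}
    - {"offset": [-10,0,-35],"rotation": [0,0,0]}
    - {"offset": [-20,0,-5],"rotation": [0,0,0]}
    - {"offset": [-20,0,0],"rotation": [0,0,0]}
    - {"offset": [0,0,0],"rotation": [0,0,0]}

```text
time: 11.05
tool_pos: [0.5267, 0.1786, 0.2144]
tool_rot: [3.141, 0.001, 1.376]
contact_force: [-0.1, 0.4, 0.6]
opening: 0.055
```

```bash
python3 -c "
from h import *
plan(.454,-.062,.2)
o,p=wcam('w6')
"
```

```text
t 11.05 pos [0.5267 0.1786 0.2144] yaw [3.141e+00 1.000e-03 1.376e+00] F [-0.1  0.4  0.6] open 0.055 | offset [-250.1  -24.8   14.7] rot [0.001 0.001 0.002]
```

View pics/w6.png

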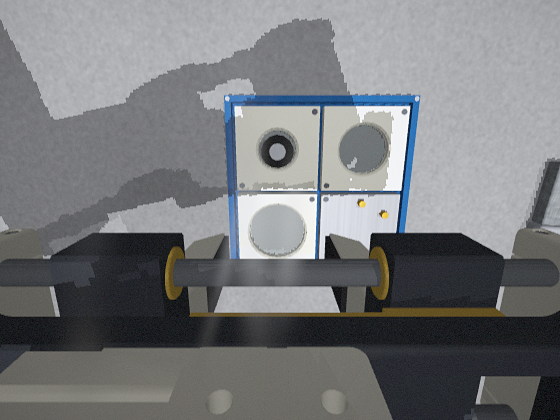

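apply_moves:
  motion:
    - {"offset": [-35,-3,0],"rotation": [0,0,0]}
    - {"offset": [-38,-4,1],"rotation": [0,0,0]}
    - {"offset": [-38,-4,1],"rotation": [0,0,0]}
    - {"offset": [-38,-4,1],"rotation": [0,0,0]}
    - {"offset": [-38,-4,1],"rotation": [0,0,0]}
    - {"offset": [-35,-3,1],"rotation": [0,0,0]}
    - {"offset": [-20,-2,0],"rotation": [0,0,0]}
    - {"offset": [-5,0,0],"rotation": [0,0,0]}
    - {"offset": [0,0,0],"rotation": [0,0,0]}
    - {"offset": [0,0,0],"rotation": [0,0,0]}
  grip: 0.2

```text
time: 11.93
tool_pos: [0.4552, -0.0602, 0.2054]
tool_rot: [-3.141, -0.005, 1.38]
contact_force: [0.5, 0.2, 0.7]
opening: 0.0732
```

```bash
python3 -c "
from h import *
o,p=wcam('w7')
plan(.454,-.062,.12,o=o)
for r in search_frame('steel_40',p): print(r)
c=proj(np.array([[.454,-.062,.025]]),p)[0].astype(int);print(c)
i=p['img'][c[1]-40:c[1]+40,c[0]-50:c[0]+50];cv2.imwrite('pics/w7c.png',cv2.resize(i,None,fx=6,fy=6,interpolation=cv2.INTER_CUBIC)[...,::-1])
"
```

```text
t 11.93 pos [ 0.4552 -0.0602  0.2054] yaw [-3.141 -0.005  1.38 ] F [0.5 0.2 0.7] open 0.0732 | offset [-2.4 -0.8 85.4] rot [-0.    -0.005  0.006]
{'location': [0.4532, -0.0607, 0.0262], 'score': 0.85}
{'location': [0.589, -0.0201, 0.0302], 'score': 0.57}
[276 206]
```

View pics/w7c.png

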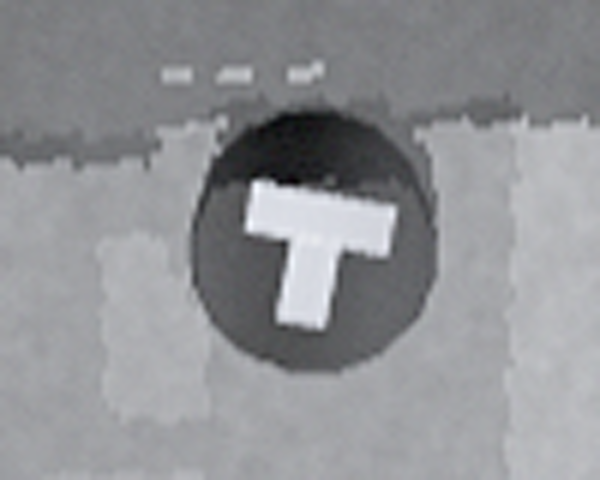

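```bash
python3 -c "
from h import *
o,p=wcam('w7')
a=back(p,278.3,207.8,.025);print(a)
plan(a[0],a[1],.0785,o=o)
"
```

```text
[ 0.45599215 -0.06349544  0.025     ]
t 12.03 pos [ 0.4553 -0.0596  0.2054] yaw [-3.141 -0.005  1.382] F [-0.4  0.3  0.2] open 0.0733 | offset [ -4.3   1.4 126.9] rot [-0.    -0.005  0.007]
```

apply_moves:
  motion:
    - {"offset": [-4,1,18],"rotation": [0,-0.004,0.007]}
    - {"offset": [0,0,22],"rotation": [0,0,0]}
    - {"offset": [0,0,22],"rotation": [0,0,0]}
    - {"offset": [0,0,15],"rotation": [0,0,0]}
    - {"offset": [0,0,3],"rotation": [0,0,0]}
    - {"offset": [0,0,0],"rotation": [0,0,0]}

```text
time: 12.58
tool_pos: [0.4592, -0.0573, 0.1238]
tool_rot: [3.136, -0.001, 1.386]
contact_force: [0.8, 0.5, -0.3]
opening: 0.0736
```

```bash
python3 -c "
from h import *
plan(.456,-.0635,.0785)
"
```

```text
t 12.58 pos [ 0.4592 -0.0573  0.1238] yaw [ 3.136e+00 -1.000e-03  1.386e+00] F [ 0.8  0.5 -0.3] open 0.0736 | offset [-6.7 -2.3 45.3] rot [ 0.005 -0.001  0.011]
```

apply_moves:
  motion:
    - {"offset": [-5,-2,10],"rotation": [0.005,0,0.011]}
    - {"offset": [-2,0,12],"rotation": [0,0,0]}
    - {"offset": [0,0,12],"rotation": [0,0,0]}
    - {"offset": [0,0,4],"rotation": [0,0,0]}
    - {"offset": [0,0,0],"rotation": [0,0,0]}

```text
time: 13.0
tool_pos: [0.4582, -0.0635, 0.0865]
tool_rot: [3.136, -0.0, 1.376]
contact_force: [-0.0, 0.5, 0.6]
opening: 0.0734
```

```bash
python3 -c "
from h import *
plan(.456,-.0635,.0785)
"
```

```text
t 13.0 pos [ 0.4582 -0.0635  0.0865] yaw [ 3.136 -0.     1.376] F [-0.   0.5  0.6] open 0.0734 | offset [-0.5 -2.2  8. ] rot [ 0.006 -0.001  0.002]
```

apply_moves:
  motion:
    - {"offset": [-0.5,-2,5],"rotation": [0.006,0,0.002]}
    - {"offset": [0,0,1],"rotation": [0,0,0]}
    - {"offset": [0,0,0],"rotation": [0,0,0]}
    - {"offset": [0,0,0],"rotation": [0,0,0]}

```text
time: 13.33
tool_pos: [0.4569, -0.0639, 0.0816]
tool_rot: [3.139, -0.0, 1.373]
contact_force: [-0.8, 0.4, 0.7]
opening: 0.0735
```

```bash
python3 -c "
from h import *
plan(.456,-.0635,.0785)
"
```

```text
t 13.33 pos [ 0.4569 -0.0639  0.0816] yaw [ 3.139 -0.     1.373] F [-0.8  0.4  0.7] open 0.0735 | offset [ 0.2 -1.   3.1] rot [ 0.002 -0.    -0.001]
```

apply_moves:
  motion:
    - {"offset": [0,-1,3],"rotation": [0.002,0,0]}
    - {"offset": [0,0,0],"rotation": [0,0,0]}

```text
time: 13.5
tool_pos: [0.4563, -0.0638, 0.0791]
tool_rot: [3.14, -0.0, 1.373]
contact_force: [-0.0, -0.4, -0.3]
opening: 0.0734
```

apply_moves:
  motion:
    - {"offset": [0,0,0],"rotation": [0,0,0]}
    - {"offset": [0,0,0],"rotation": [0,0,0]}
    - {"offset": [0,0,0],"rotation": [0,0,0]}
    - {"offset": [0,0,0],"rotation": [0,0,0]}
    - {"offset": [0,0,0],"rotation": [0,0,0]}
    - {"offset": [0,0,0],"rotation": [0,0,0]}
  grip: 1

```text
time: 14.0
tool_pos: [0.4565, -0.0638, 0.0794]
tool_rot: [3.139, 0.0, 1.373]
contact_force: [0.2, -0.5, 0.1]
opening: 0.0382
```

```bash
python3 -c "
from h import *
plan(.6195,.2115,.19)
"
```

```text
t 14.0 pos [ 0.4565 -0.0638  0.0794] yaw [3.139 0.    1.373] F [ 0.2 -0.5  0.1] open 0.0382 | offset [ 301.9  106.1 -110.3] rot [ 0.002  0.    -0.001]
```

apply_moves:
  motion:
    - {"offset": [0,0,-25],"rotation": [0,0,0]}
    - {"offset": [0,0,-35],"rotation": [0,0,0]}
    - {"offset": [10,3,-30],"rotation": [0,0,0]}
    - {"offset": [30,11,-12],"rotation": [0,0,0]}
    - {"offset": [35,12,0],"rotation": [0,0,0]}
    - {"offset": [35,12,0],"rotation": [0,0,0]}
    - {"offset": [35,12,0],"rotation": [0,0,0]}
    - {"offset": [35,12,0],"rotation": [0,0,0]}
    - {"offset": [35,12,0],"rotation": [0,0,0]}
    - {"offset": [30,11,0],"rotation": [0,0,0]}
    - {"offset": [20,7,0],"rotation": [0,0,0]}
    - {"offset": [8,3,0],"rotation": [0,0,0]}

```text
time: 15.0
tool_pos: [0.6075, 0.1958, 0.1858]
tool_rot: [-3.141, -0.002, 1.367]
contact_force: [-0.8, -1.1, -0.4]
opening: 0.0385
```

apply_moves:
  motion:
    - {"offset": [0,0,0],"rotation": [0,0,0]}
    - {"offset": [0,0,0],"rotation": [0,0,0]}

```text
time: 15.17
tool_pos: [0.6076, 0.1982, 0.1845]
tool_rot: [-3.14, -0.002, 1.371]
contact_force: [-0.7, 0.7, -1.4]
opening: 0.0385
```

```bash
python3 -c "
from h import *
plan(.6195,.2115,.12)
"
```

```text
t 15.17 pos [0.6076 0.1982 0.1845] yaw [-3.140e+00 -2.000e-03  1.371e+00] F [-0.7  0.7 -1.4] open 0.0385 | offset [15.2  9.1 64.5] rot [-0.002 -0.002 -0.004]
```

apply_moves:
  motion:
    - {"offset": [10,6,10],"rotation": [-0.002,-0.002,-0.004]}
    - {"offset": [5,3,15],"rotation": [0,0,0]}
    - {"offset": [0,0,20],"rotation": [0,0,0]}
    - {"offset": [0,0,8],"rotation": [0,0,0]}
    - {"offset": [0,0,0],"rotation": [0,0,0]}
    - {"offset": [0,0,0],"rotation": [0,0,0]}

```text
time: 15.67
tool_pos: [0.6176, 0.2067, 0.1277]
tool_rot: [-3.138, 0.003, 1.371]
contact_force: [-0.4, 0.7, 0.2]
opening: 0.0377
```

```bash
python3 -c "
from h import *
plan(.6195,.2115,.0894)
o,p=wcam('w8')
"
```

```text
t 15.67 pos [0.6176 0.2067 0.1277] yaw [-3.138e+00  3.000e-03  1.371e+00] F [-0.4  0.7  0.2] open 0.0377 | offset [ 5.2  1.  38.3] rot [-0.003  0.003 -0.004]
```

View pics/w8.png

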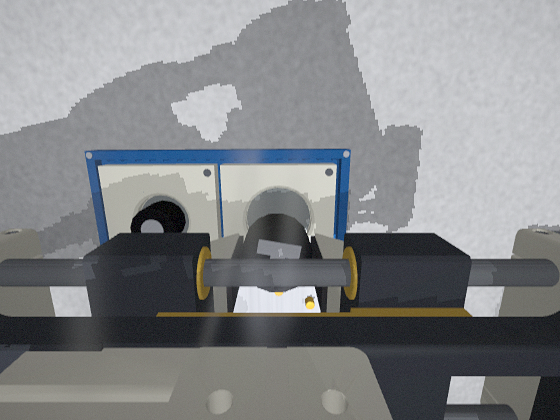

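apply_moves:
  motion:
    - {"offset": [5,1,6],"rotation": [-0.003,0.003,-0.004]}
    - {"offset": [0,0,8],"rotation": [0,0,0]}
    - {"offset": [0,0,6],"rotation": [0,0,0]}
    - {"offset": [0,0,0],"rotation": [0,0,0]}
    - {"offset": [0,0,0],"rotation": [0,0,0]}

```text
time: 16.13
tool_pos: [0.621, 0.2113, 0.1088]
tool_rot: [3.137, -0.002, 1.374]
contact_force: [0.4, -0.2, -1.1]
opening: 0.0383
```

```bash
python3 -c "
from h import *
plan(.6195,.2115,.0894)
"
```

```text
t 16.13 pos [0.621  0.2113 0.1088] yaw [ 3.137e+00 -2.000e-03  1.374e+00] F [ 0.4 -0.2 -1.1] open 0.0383 | offset [-0.2 -1.6 19.4] rot [ 0.004 -0.002 -0.   ]
```

apply_moves:
  motion:
    - {"offset": [0,-1.5,5],"rotation": [0.004,-0.002,0]}
    - {"offset": [0,0,5],"rotation": [0,0,0]}
    - {"offset": [0,0,4],"rotation": [0,0,0]}
    - {"offset": [0,0,0],"rotation": [0,0,0]}
    - {"offset": [0,0,0],"rotation": [0,0,0]}

```text
time: 16.55
tool_pos: [0.6195, 0.2118, 0.0936]
tool_rot: [3.141, -0.0, 1.374]
contact_force: [0.8, 0.6, -0.9]
opening: 0.0383
```

```bash
python3 -c "
from h import *
plan(.6195,.2115,.0894)
"
```

```text
t 16.55 pos [0.6195 0.2118 0.0936] yaw [ 3.141 -0.     1.374] F [ 0.8  0.6 -0.9] open 0.0383 | offset [-0.3  0.1  4.2] rot [ 0. -0. -0.]
```

apply_moves:
  motion:
    - {"offset": [0,0,2],"rotation": [0,0,0]}
    - {"offset": [0,0,2],"rotation": [0,0,0]}
    - {"offset": [0,0,0],"rotation": [0,0,0]}
    - {"offset": [0,0,0],"rotation": [0,0,0]}

```text
time: 16.88
tool_pos: [0.6198, 0.2119, 0.0896]
tool_rot: [3.14, -0.001, 1.374]
contact_force: [0.5, 0.0, -1.4]
opening: 0.0379
```

apply_moves:
  motion:
    - {"offset": [0,0,0],"rotation": [0,0,0]}
    - {"offset": [0,0,0],"rotation": [0,0,0]}
    - {"offset": [0,0,0],"rotation": [0,0,0]}
    - {"offset": [0,0,0],"rotation": [0,0,0]}
  grip: 0.35

```text
time: 17.22
tool_pos: [0.6201, 0.2119, 0.0902]
tool_rot: [3.139, -0.001, 1.374]
contact_force: [0.8, 0.0, -0.1]
opening: 0.058
```

apply_moves:
  motion:
    - {"offset": [0,0,-15],"rotation": [0,0,0]}
    - {"offset": [0,0,-30],"rotation": [0,0,0]}
    - {"offset": [0,0,-35],"rotation": [0,0,0]}
    - {"offset": [-10,0,-30],"rotation": [0,0,0]}
    - {"offset": [-30,-5,-5],"rotation": [0,0,0]}
    - {"offset": [-36,-10,0],"rotation": [0,0,0]}
    - {"offset": [-36,-10,0],"rotation": [0,0,0]}

```text
time: 17.8
tool_pos: [0.5741, 0.1097, 0.2095]
tool_rot: [3.137, -0.002, 1.382]
contact_force: [-0.0, -1.0, -0.5]
opening: 0.0596
```

```bash
python3 -c "
from h import *
plan(.592,-.019,.2)
o,p=wcam('w9')
"
```

```text
t 17.8 pos [0.5741 0.1097 0.2095] yaw [ 3.137e+00 -2.000e-03  1.382e+00] F [-0.  -1.  -0.5] open 0.0596 | offset [-123.1   41.7    9.4] rot [ 0.004 -0.002  0.008]
```

View pics/w9.png

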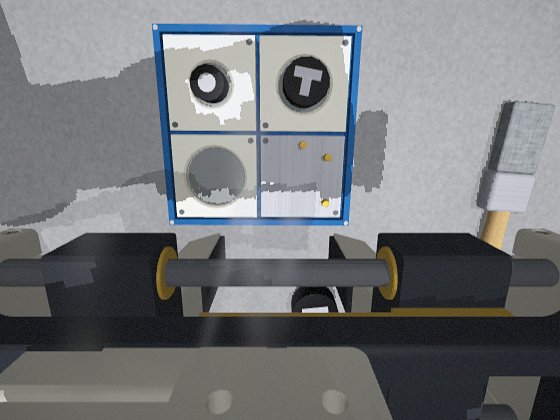

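apply_moves:
  motion:
    - {"offset": [-25,8,1],"rotation": [0.004,0,0.008]}
    - {"offset": [-30,10,2],"rotation": [0,0,0]}
    - {"offset": [-30,10,2],"rotation": [0,0,0]}
    - {"offset": [-22,8,2],"rotation": [0,0,0]}
    - {"offset": [-10,4,0],"rotation": [0,0,0]}
    - {"offset": [-2,1,0],"rotation": [0,0,0]}
    - {"offset": [0,0,0],"rotation": [0,0,0]}
    - {"offset": [0,0,0],"rotation": [0,0,0]}
  grip: 0.1

```text
time: 18.52
tool_pos: [0.5863, -0.0274, 0.2049]
tool_rot: [-3.141, 0.001, 1.368]
contact_force: [0.6, 0.2, -1.3]
opening: 0.0824
```

```bash
python3 -c "
from h import *
o,p=wcam('w10')
plan(.592,-.019,.12,o=o)
c=proj(np.array([[.592,-.019,.025]]),p)[0].astype(int);print(c)
i=p['img'][c[1]-40:c[1]+40,c[0]-50:c[0]+50];cv2.imwrite('pics/w10c.png',cv2.resize(i,None,fx=6,fy=6,interpolation=cv2.INTER_CUBIC)[...,::-1])
"
```

```text
t 18.52 pos [ 0.5863 -0.0274  0.2049] yaw [-3.141e+00  1.000e-03  1.368e+00] F [ 0.6  0.2 -1.3] open 0.0824 | offset [ 9.4  3.9 84.9] rot [-0.     0.001 -0.007]
[281 193]
```

View pics/w10c.png

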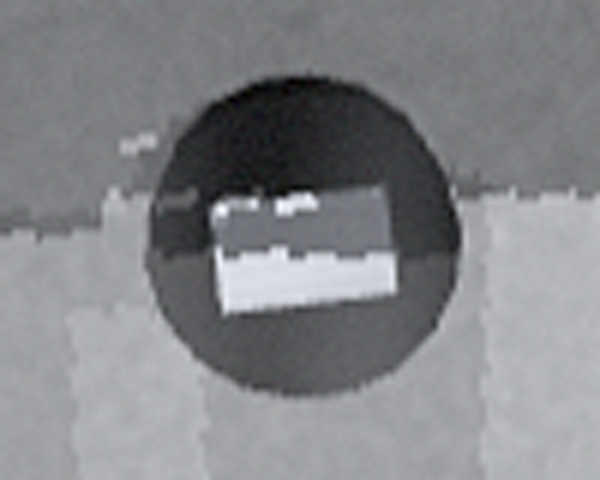

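```bash
python3 -c "
from h import *
o,p=wcam('w11')
a=back(p,281.4,192.8,.025);print(a)
plan(a[0],a[1],.0795,o=o)
"
```

```text
[ 0.59242174 -0.01794111  0.025     ]
t 18.57 pos [ 0.5863 -0.027   0.2049] yaw [-3.141e+00  1.000e-03  1.368e+00] F [ 0.5 -0.4  0.1] open 0.0825 | offset [ 10.2   4.3 125.4] rot [-0.001  0.001 -0.006]
```

apply_moves:
  motion:
    - {"offset": [6,3,14],"rotation": [0,0,-0.006]}
    - {"offset": [4,1,20],"rotation": [0,0,0]}
    - {"offset": [0,0,22],"rotation": [0,0,0]}
    - {"offset": [0,0,20],"rotation": [0,0,0]}
    - {"offset": [0,0,6],"rotation": [0,0,0]}
    - {"offset": [0,0,0],"rotation": [0,0,0]}

```text
time: 19.12
tool_pos: [0.5935, -0.0094, 0.1225]
tool_rot: [3.137, -0.001, 1.385]
contact_force: [-0.4, -0.5, 0.4]
opening: 0.0828
```

```bash
python3 -c "
from h import *
plan(.592,-.0185,.0795)
"
```

```text
t 19.12 pos [ 0.5935 -0.0094  0.1225] yaw [ 3.137e+00 -1.000e-03  1.385e+00] F [-0.4 -0.5  0.4] open 0.0828 | offset [-9.2  0.1 43. ] rot [ 0.005 -0.001  0.011]
```

apply_moves:
  motion:
    - {"offset": [-7,0,8],"rotation": [0.005,0,0.011]}
    - {"offset": [-2,0,10],"rotation": [0,0,0]}
    - {"offset": [0,0,12],"rotation": [0,0,0]}
    - {"offset": [0,0,3],"rotation": [0,0,0]}
    - {"offset": [0,0,0],"rotation": [0,0,0]}

```text
time: 19.53
tool_pos: [0.5933, -0.0182, 0.0905]
tool_rot: [3.137, -0.001, 1.375]
contact_force: [0.1, 0.0, 0.6]
opening: 0.0825
```

```bash
python3 -c "
from h import *
plan(.592,-.0185,.0795)
"
```

```text
t 19.53 pos [ 0.5933 -0.0182  0.0905] yaw [ 3.137e+00 -1.000e-03  1.375e+00] F [0.1 0.  0.6] open 0.0825 | offset [-0.6 -1.3 11. ] rot [ 0.004 -0.001  0.   ]
```

apply_moves:
  motion:
    - {"offset": [-0.5,-1,5],"rotation": [0.004,0,0]}
    - {"offset": [0,0,4.5],"rotation": [0,0,0]}
    - {"offset": [0,0,1],"rotation": [0,0,0]}
    - {"offset": [0,0,0],"rotation": [0,0,0]}

```text
time: 19.87
tool_pos: [0.5931, -0.0192, 0.0807]
tool_rot: [3.139, -0.001, 1.374]
contact_force: [-0.2, -0.3, 0.0]
opening: 0.0825
```

apply_moves:
  motion:
    - {"offset": [0,0,0],"rotation": [0,0,0]}
    - {"offset": [0,0,0],"rotation": [0,0,0]}
    - {"offset": [0,0,0],"rotation": [0,0,0]}
    - {"offset": [0,0,0],"rotation": [0,0,0]}
    - {"offset": [0,0,0],"rotation": [0,0,0]}
    - {"offset": [0,0,0],"rotation": [0,0,0]}
  grip: 1

```text
time: 20.37
tool_pos: [0.5936, -0.0192, 0.0818]
tool_rot: [3.137, -0.001, 1.374]
contact_force: [-0.6, 0.0, -0.7]
opening: 0.0483
```

```bash
python3 -c "
from h import *
plan(.5206,.1456,.17)
"
```

```text
t 20.37 pos [ 0.5936 -0.0192  0.0818] yaw [ 3.137e+00 -1.000e-03  1.374e+00] F [-0.6  0.  -0.7] open 0.0483 | offset [ 147.4 -103.4  -88.6] rot [ 0.005 -0.001 -0.   ]
```

apply_moves:
  motion:
    - {"offset": [0,0,-20],"rotation": [0.004,0,0]}
    - {"offset": [0,0,-30],"rotation": [0,0,0]}
    - {"offset": [6,-4,-25],"rotation": [0,0,0]}
    - {"offset": [20,-14,-8],"rotation": [0,0,0]}
    - {"offset": [28,-20,0],"rotation": [0,0,0]}
    - {"offset": [28,-20,0],"rotation": [0,0,0]}
    - {"offset": [28,-20,0],"rotation": [0,0,0]}
    - {"offset": [20,-14,0],"rotation": [0,0,0]}
    - {"offset": [12,-9,0],"rotation": [0,0,0]}
    - {"offset": [4,-3,0],"rotation": [0,0,0]}
    - {"offset": [0,0,0],"rotation": [0,0,0]}
    - {"offset": [0,0,0],"rotation": [0,0,0]}

```text
time: 21.37
tool_pos: [0.5167, 0.1494, 0.1681]
tool_rot: [-3.141, -0.001, 1.371]
contact_force: [-0.5, -0.3, -1.4]
opening: 0.0487
```

```bash
python3 -c "
from h import *
plan(.5206,.1456,.12)
"
```

```text
t 21.37 pos [0.5167 0.1494 0.1681] yaw [-3.141e+00 -1.000e-03  1.371e+00] F [-0.5 -0.3 -1.4] open 0.0487 | offset [-3.   4.6 48.1] rot [-0.    -0.001 -0.003]
```

apply_moves:
  motion:
    - {"offset": [-3,4,10],"rotation": [0,0,-0.003]}
    - {"offset": [0,0,15],"rotation": [0,0,0]}
    - {"offset": [0,0,15],"rotation": [0,0,0]}
    - {"offset": [0,0,4],"rotation": [0,0,0]}
    - {"offset": [0,0,0],"rotation": [0,0,0]}
    - {"offset": [0,0,0],"rotation": [0,0,0]}

```text
time: 21.87
tool_pos: [0.5242, 0.1387, 0.1201]
tool_rot: [3.14, -0.001, 1.368]
contact_force: [0.2, -0.1, -0.9]
opening: 0.0483
```

```bash
python3 -c "
from h import *
o,p=wcam('w12')
plan(.5206,.1456,.0918,o=o)
"
```

```text
t 21.87 pos [0.5242 0.1387 0.1201] yaw [ 3.140e+00 -1.000e-03  1.368e+00] F [ 0.2 -0.1 -0.9] open 0.0483 | offset [ 6.1 -5.  28.3] rot [ 0.002 -0.001 -0.006]
```

View pics/w12.png

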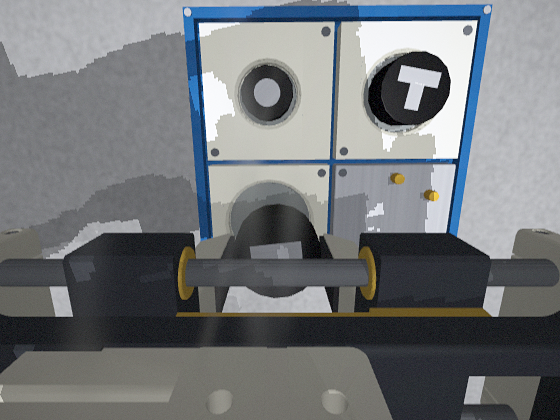

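apply_moves:
  motion:
    - {"offset": [5,-4,2],"rotation": [0.002,0,-0.006]}
    - {"offset": [1,-1,4],"rotation": [0,0,0]}
    - {"offset": [0,0,4],"rotation": [0,0,0]}
    - {"offset": [0,0,0],"rotation": [0,0,0]}
    - {"offset": [0,0,0],"rotation": [0,0,0]}

```text
time: 22.33
tool_pos: [0.5216, 0.1462, 0.1114]
tool_rot: [3.138, -0.002, 1.374]
contact_force: [-0.6, 0.0, -1.5]
opening: 0.0482
```

```bash
python3 -c "
from h import *
plan(.5206,.1456,.0918)
"
```

```text
t 22.33 pos [0.5216 0.1462 0.1114] yaw [ 3.138e+00 -2.000e-03  1.374e+00] F [-0.6  0.  -1.5] open 0.0482 | offset [-0.8 -0.9 19.6] rot [ 0.004 -0.002  0.   ]
```

apply_moves:
  motion:
    - {"offset": [-1,-1,5],"rotation": [0.004,-0.002,0]}
    - {"offset": [0,0,5],"rotation": [0,0,0]}
    - {"offset": [0,0,4],"rotation": [0,0,0]}
    - {"offset": [0,0,0],"rotation": [0,0,0]}
    - {"offset": [0,0,0],"rotation": [0,0,0]}

```text
time: 22.75
tool_pos: [0.5203, 0.1455, 0.096]
tool_rot: [-3.141, 0.0, 1.375]
contact_force: [0.4, 0.2, -0.8]
opening: 0.0479
```

```bash
python3 -c "
from h import *
plan(.5206,.1456,.0918)
"
```

```text
t 22.75 pos [0.5203 0.1455 0.096 ] yaw [-3.141  0.     1.375] F [ 0.4  0.2 -0.8] open 0.0479 | offset [0.1 0.3 4.2] rot [-0.     0.     0.001]
```

apply_moves:
  motion:
    - {"offset": [0,0,2],"rotation": [0,0,0]}
    - {"offset": [0,0,2],"rotation": [0,0,0]}
    - {"offset": [0,0,0.5],"rotation": [0,0,0]}
    - {"offset": [0,0,0],"rotation": [0,0,0]}

```text
time: 23.08
tool_pos: [0.5205, 0.1455, 0.0919]
tool_rot: [3.141, -0.0, 1.375]
contact_force: [1.2, -0.6, -0.7]
opening: 0.0483
```

apply_moves:
  motion:
    - {"offset": [0,0,0],"rotation": [0,0,0]}
    - {"offset": [0,0,0],"rotation": [0,0,0]}
    - {"offset": [0,0,0],"rotation": [0,0,0]}
    - {"offset": [0,0,0],"rotation": [0,0,0]}
  grip: 0.25

```text
time: 23.42
tool_pos: [0.521, 0.1455, 0.0923]
tool_rot: [3.14, -0.001, 1.375]
contact_force: [0.2, -0.5, 0.0]
opening: 0.0676
```

apply_moves:
  motion:
    - {"offset": [0,0,-15],"rotation": [0,0,0]}
    - {"offset": [0,0,-30],"rotation": [0,0,0]}
    - {"offset": [0,0,-35],"rotation": [0,0,0]}
    - {"offset": [-10,0,-30],"rotation": [0,0,0]}
    - {"offset": [-30,5,-5],"rotation": [0,0,0]}
    - {"offset": [-36,5,0],"rotation": [0,0,0]}
    - {"offset": [-36,5,0],"rotation": [0,0,0]}

```text
time: 24.0
tool_pos: [0.5139, 0.0351, 0.2122]
tool_rot: [3.14, -0.001, 1.385]
contact_force: [-0.0, -0.2, 0.3]
opening: 0.0687
```

```bash
python3 -c "
from h import *
plan(.447,-.198,.2,.44)
o,p=wcam('w13')
"
```

```text
t 24.0 pos [0.5139 0.0351 0.2122] yaw [ 3.140e+00 -1.000e-03  1.385e+00] F [-0.  -0.2  0.3] open 0.0687 | offset [-241.5  -22.6   12. ] rot [ 0.001 -0.002  0.945]
```

View pics/w13.png

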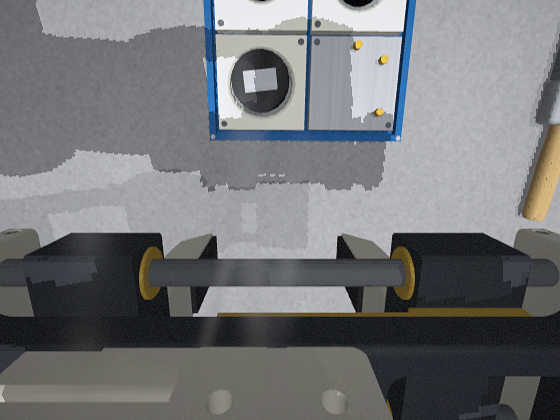

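apply_moves:
  motion:
    - {"offset": [-36,-4,2],"rotation": [0,0,0]}
    - {"offset": [-38,-4,2],"rotation": [0,0,0]}
    - {"offset": [-38,-4,2],"rotation": [0,0,0]}
    - {"offset": [-38,-3,2],"rotation": [0,0,0]}
    - {"offset": [-38,-3,1],"rotation": [0,0,0]}
    - {"offset": [-30,-3,0],"rotation": [0,0,0]}
    - {"offset": [-18,-1,0],"rotation": [0,0,0]}
    - {"offset": [-5,0,0],"rotation": [0,0,0]}

```text
time: 24.72
tool_pos: [0.444, -0.2137, 0.2041]
tool_rot: [3.134, 0.003, 1.379]
contact_force: [0.6, -0.0, -0.2]
opening: 0.0686
```

apply_moves:
  motion:
    - {"offset": [0,0,0],"rotation": [0,0,0.118]}
    - {"offset": [0,0,0],"rotation": [0,0,0.118]}
    - {"offset": [0,0,0],"rotation": [0,0,0.118]}
    - {"offset": [0,0,0],"rotation": [0,0,0.118]}
    - {"offset": [0,0,0],"rotation": [0,0,0.118]}
    - {"offset": [0,0,0],"rotation": [0,0,0.118]}
    - {"offset": [0,0,0],"rotation": [0,0,0.118]}
    - {"offset": [0,0,0],"rotation": [0,0,0.1]}
    - {"offset": [0,0,0],"rotation": [0,0,0]}
    - {"offset": [0,0,0],"rotation": [0,0,0]}

```text
time: 25.55
tool_pos: [0.4456, -0.2089, 0.2033]
tool_rot: [3.138, -0.005, 0.409]
contact_force: [0.4, -0.5, -0.0]
opening: 0.0689
```

```bash
python3 -c "
from h import *
o,p=wcam('w14')
plan(.447,-.198,.2,.44,o)
print(proj(np.array([[.447,-.198,.012]]),p))
"
```

```text
t 25.55 pos [ 0.4456 -0.2089  0.2033] yaw [ 3.138 -0.005  0.409] F [ 0.4 -0.5 -0. ] open 0.0689 | offset [ 5.6 -9.4  3.3] rot [ 0.003 -0.005 -0.031]
[[266.33664621 195.81467833]]
```

View pics/w14.png

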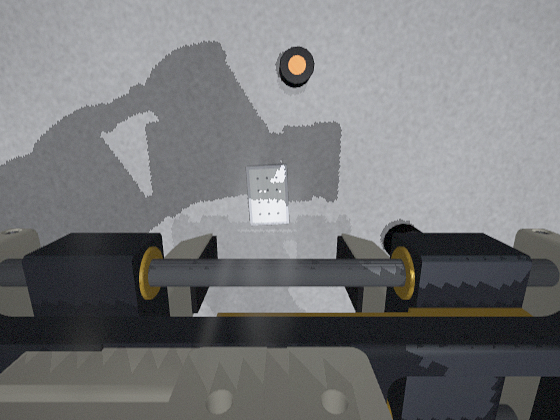

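```bash
python3 -c "
from h import *
i=cv2.imread('pics/w14.png')[155:235,230:310];cv2.imwrite('pics/w14c.png',cv2.resize(i,None,fx=7,fy=7,interpolation=cv2.INTER_CUBIC))
"
```

```text
(no output)
```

View pics/w14c.png

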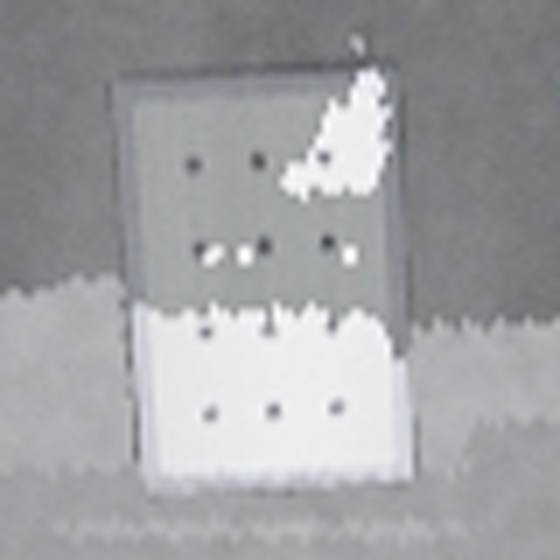

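```bash
python3 -c "
from h import *
o,p=wcam('w15')
f=lambda x,y:back(p,230+x/7-.43,155+y/7-.43,.012)
a=f(258.5,160.7);b=f(272.7,411);c=f(265.5,286);print(a,b,c,np.hypot(*(a-b)[:2]))
d=a-b;y=np.arctan2(d[1],d[0]);e=f(324,157)-f(193,165);e2=f(336,407)-f(209,415);print(y,np.arctan2(e[1],e[0])+np.pi/2,np.arctan2(e2[1],e2[0])+np.pi/2)
plan(c[0],c[1],.12,y,o)
"
```

```text
[ 0.46377657 -0.19104593  0.012     ] [ 0.43137252 -0.20698683  0.012     ] [ 0.44779602 -0.19889039  0.012     ] 0.03611280575863903
0.45718008942575716 0.4699543460107418 0.47335667689559946
t 25.6 pos [ 0.4455 -0.2089  0.2033] yaw [ 3.138 -0.005  0.409] F [0.7 0.8 0.8] open 0.0692 | offset [ 5.6 -8.5 83.4] rot [ 0.003 -0.005 -0.048]
```

apply_moves:
  motion:
    - {"offset": [4,-6,12],"rotation": [0.003,-0.005,-0.05]}
    - {"offset": [2,-3,20],"rotation": [0,0,0]}
    - {"offset": [0,0,22],"rotation": [0,0,0]}
    - {"offset": [0,0,20],"rotation": [0,0,0]}
    - {"offset": [0,0,5],"rotation": [0,0,0]}
    - {"offset": [0,0,0],"rotation": [0,0,0]}

```text
time: 26.15
tool_pos: [0.4493, -0.1979, 0.1234]
tool_rot: [3.137, -0.003, 0.475]
contact_force: [-0.5, -0.1, -0.1]
opening: 0.069
```

```bash
python3 -c "
from h import *
plan(.4477,-.1988,.069,.46)
"
```

```text
t 26.15 pos [ 0.4493 -0.1979  0.1234] yaw [ 3.137e+00 -3.000e-03  4.750e-01] F [-0.5 -0.1 -0.1] open 0.069 | offset [-2.  -0.2 54.4] rot [ 0.005 -0.003  0.015]
```

apply_moves:
  motion:
    - {"offset": [-2,0,10],"rotation": [0.005,-0.003,0.015]}
    - {"offset": [0,0,12],"rotation": [0,0,0]}
    - {"offset": [0,0,12],"rotation": [0,0,0]}
    - {"offset": [0,0,6],"rotation": [0,0,0]}
    - {"offset": [0,0,0],"rotation": [0,0,0]}

```text
time: 26.57
tool_pos: [0.4493, -0.2005, 0.0843]
tool_rot: [3.137, -0.003, 0.46]
contact_force: [0.5, -0.5, -0.5]
opening: 0.0688
```

```bash
python3 -c "
from h import *
plan(.4477,-.1988,.069,.46)
"
```

```text
t 26.57 pos [ 0.4493 -0.2005  0.0843] yaw [ 3.137e+00 -3.000e-03  4.600e-01] F [ 0.5 -0.5 -0.5] open 0.0688 | offset [-0.7 -2.2 15.3] rot [ 0.005 -0.003 -0.   ]
```

apply_moves:
  motion:
    - {"offset": [-1,-2,6],"rotation": [0.004,-0.003,0]}
    - {"offset": [0,0,6],"rotation": [0,0,0]}
    - {"offset": [0,0,2],"rotation": [0,0,0]}
    - {"offset": [0,0,0],"rotation": [0,0,0]}
    - {"offset": [0,0,0],"rotation": [0,0,0]}

```text
time: 26.98
tool_pos: [0.4483, -0.1999, 0.0708]
tool_rot: [3.139, -0.001, 0.459]
contact_force: [0.5, -0.3, 0.4]
opening: 0.0692
```

```bash
python3 -c "
from h import *
plan(.4477,-.1988,.069,.46)
"
```

```text
t 26.98 pos [ 0.4483 -0.1999  0.0708] yaw [ 3.139e+00 -1.000e-03  4.590e-01] F [ 0.5 -0.3  0.4] open 0.0692 | offset [-0.1 -1.2  1.8] rot [ 0.003 -0.001 -0.001]
```

apply_moves:
  motion:
    - {"offset": [0,-1,2],"rotation": [0.002,0,0]}
    - {"offset": [0,0,1],"rotation": [0,0,0]}

```text
time: 27.15
tool_pos: [0.4481, -0.1991, 0.0682]
tool_rot: [3.14, -0.001, 0.46]
contact_force: [-0.5, 0.1, -0.4]
opening: 0.069
```

apply_moves:
  motion:
    - {"offset": [0,0,0],"rotation": [0,0,0]}
    - {"offset": [0,0,0],"rotation": [0,0,0]}
    - {"offset": [0,0,0],"rotation": [0,0,0]}
    - {"offset": [0,0,0],"rotation": [0,0,0]}
    - {"offset": [0,0,0],"rotation": [0,0,0]}
    - {"offset": [0,0,0],"rotation": [0,0,0]}
  grip: 1
  grip_force: 30

```text
time: 27.65
tool_pos: [0.4483, -0.1991, 0.0685]
tool_rot: [3.139, -0.002, 0.46]
contact_force: [-0.4, 0.3, -1.1]
opening: 0.0397
```

```bash
python3 -c "
from h import *
plan(.6,.127,.2,.46)
plan(.6,.127,.2)
"
```

```text
t 27.65 pos [ 0.4483 -0.1991  0.0685] yaw [ 3.139e+00 -2.000e-03  4.600e-01] F [-0.4  0.3 -1.1] open 0.0397 | offset [ 280.8 -224.6 -131.6] rot [ 0.002 -0.002 -0.   ]
t 27.65 pos [ 0.4483 -0.1991  0.0685] yaw [ 3.139e+00 -2.000e-03  4.600e-01] F [-0.4  0.3 -1.1] open 0.0397 | offset [ 280.8 -224.6 -131.6] rot [ 0.003 -0.001 -0.915]
```

apply_moves:
  motion:
    - {"offset": [0,0,-20],"rotation": [0.002,0,0]}
    - {"offset": [0,0,-32],"rotation": [0,0,0]}
    - {"offset": [8,-6,-32],"rotation": [0,0,0]}
    - {"offset": [24,-20,-15],"rotation": [0,0,0]}
    - {"offset": [28,-22,-5],"rotation": [0,0,0]}
    - {"offset": [28,-22,0],"rotation": [0,0,0]}
    - {"offset": [28,-22,0],"rotation": [0,0,0]}
    - {"offset": [28,-22,0],"rotation": [0,0,0]}
    - {"offset": [28,-22,0],"rotation": [0,0,0]}
    - {"offset": [20,-16,0],"rotation": [0,0,0]}
    - {"offset": [10,-8,0],"rotation": [0,0,0]}
    - {"offset": [0,0,0],"rotation": [0,0,0]}

```text
time: 28.65
tool_pos: [0.5608, 0.0446, 0.175]
tool_rot: [-3.135, 0.001, 0.454]
contact_force: [-0.7, -0.2, -2.1]
opening: 0.0395
```

apply_moves:
  motion:
    - {"offset": [0,0,0],"rotation": [0,0,-0.115]}
    - {"offset": [0,0,0],"rotation": [0,0,-0.115]}
    - {"offset": [0,0,0],"rotation": [0,0,-0.115]}
    - {"offset": [0,0,0],"rotation": [0,0,-0.115]}
    - {"offset": [0,0,0],"rotation": [0,0,-0.115]}
    - {"offset": [0,0,0],"rotation": [0,0,-0.115]}
    - {"offset": [0,0,0],"rotation": [0,0,-0.115]}
    - {"offset": [0,0,0],"rotation": [0,0,-0.08]}
    - {"offset": [0,0,0],"rotation": [0,0,0]}

```text
time: 29.4
tool_pos: [0.5552, 0.0405, 0.1701]
tool_rot: [-3.123, -0.001, 1.383]
contact_force: [0.7, 0.3, -2.4]
opening: 0.0401
```

```bash
python3 -c "
from h import *
plan(.598,.124,.15)
"
```

```text
t 29.4 pos [0.5552 0.0405 0.1701] yaw [-3.123e+00 -1.000e-03  1.383e+00] F [ 0.7  0.3 -2.4] open 0.0401 | offset [90.  26.8 19.6] rot [-0.018 -0.001  0.008]
```

apply_moves:
  motion:
    - {"offset": [15,5,0],"rotation": [-0.012,0,0.008]}
    - {"offset": [18,5,2],"rotation": [0,0,0]}
    - {"offset": [15,5,2],"rotation": [0,0,0]}
    - {"offset": [5,2,0],"rotation": [0,0,0]}
    - {"offset": [0,0,0],"rotation": [0,0,0]}
    - {"offset": [0,0,0],"rotation": [0,0,0]}

```text
time: 29.9
tool_pos: [0.5806, 0.086, 0.1638]
tool_rot: [-3.13, 0.002, 1.356]
contact_force: [1.0, 0.4, -2.3]
opening: 0.0395
```

```bash
python3 -c "
from h import *
o,p=wcam('w16')
plan(.598,.124,.12,o=o)
c=np.array([.603,.129,0]);R=Ro.from_euler('z',-.196).as_matrix()
P=proj(c+np.array([[.0235,-.024,.026],[.0235,.02,.026],[0,.0315,.026]])@R.T,p);print(P)
i=cv2.cvtColor(p['img'],cv2.COLOR_RGB2BGR)
cv2.imwrite('pics/w16c.png',cv2.resize(i[60:260,200:400],None,fx=3,fy=3,interpolation=cv2.INTER_CUBIC))
"
```

```text
t 29.9 pos [0.5806 0.086  0.1638] yaw [-3.130e+00  2.000e-03  1.356e+00] F [ 1.   0.4 -2.3] open 0.0395 | offset [40.9  9.4 43.6] rot [-0.011  0.002 -0.018]
[[325.0967024  187.30001551]
 [326.45703184 130.03396261]
 [295.32570493 114.73428053]]
```

View pics/w16c.png

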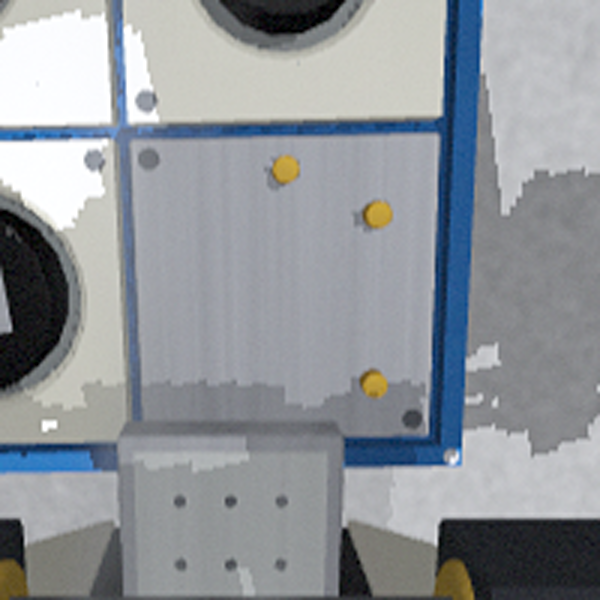

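apply_moves:
  motion:
    - {"offset": [12,3,6],"rotation": [-0.01,0.002,-0.018]}
    - {"offset": [14,3,10],"rotation": [0,0,0]}
    - {"offset": [9,2,10],"rotation": [0,0,0]}
    - {"offset": [3,1,6],"rotation": [0,0,0]}
    - {"offset": [0,0,0],"rotation": [0,0,0]}
    - {"offset": [0,0,0],"rotation": [0,0,0]}

```text
time: 30.45
tool_pos: [0.5974, 0.1231, 0.1275]
tool_rot: [-3.139, 0.001, 1.373]
contact_force: [0.1, 0.6, -1.8]
opening: 0.0393
```

```bash
python3 -c "
from h import *
plan(.598,.124,.0965)
"
```

```text
t 30.45 pos [0.5974 0.1231 0.1275] yaw [-3.139e+00  1.000e-03  1.373e+00] F [ 0.1  0.6 -1.8] open 0.0393 | offset [ 1.1  0.5 31. ] rot [-0.003  0.001 -0.002]
```

apply_moves:
  motion:
    - {"offset": [1,0,8],"rotation": [-0.003,0,-0.002]}
    - {"offset": [0,0,8],"rotation": [0,0,0]}
    - {"offset": [0,0,6],"rotation": [0,0,0]}
    - {"offset": [0,0,2],"rotation": [0,0,0]}
    - {"offset": [0,0,0],"rotation": [0,0,0]}

```text
time: 30.87
tool_pos: [0.5971, 0.1234, 0.1006]
tool_rot: [-3.141, 0.002, 1.374]
contact_force: [0.1, -0.9, -2.1]
opening: 0.0398
```

```bash
python3 -c "
from h import *
plan(.598,.124,.0895)
"
```

```text
t 30.87 pos [0.5971 0.1234 0.1006] yaw [-3.141e+00  2.000e-03  1.374e+00] F [ 0.1 -0.9 -2.1] open 0.0398 | offset [ 0.8  0.8 11.1] rot [-0.     0.002 -0.   ]
```

apply_moves:
  motion:
    - {"offset": [0.5,0.5,4],"rotation": [0,0.002,0]}
    - {"offset": [0,0,4],"rotation": [0,0,0]}
    - {"offset": [0,0,3],"rotation": [0,0,0]}
    - {"offset": [0,0,0],"rotation": [0,0,0]}
    - {"offset": [0,0,0],"rotation": [0,0,0]}

```text
time: 31.28
tool_pos: [0.5981, 0.1232, 0.089]
tool_rot: [3.141, -0.001, 1.373]
contact_force: [-1.1, -0.1, -2.0]
opening: 0.04
```

```bash
python3 -c "
from h import *
plan(.6026,.127,.0867)
"
```

```text
t 31.28 pos [0.5981 0.1232 0.089 ] yaw [ 3.141e+00 -1.000e-03  1.373e+00] F [-1.1 -0.1 -2. ] open 0.04 | offset [4.6 3.7 2.3] rot [ 0.001 -0.001 -0.001]
```

apply_moves:
  motion:
    - {"offset": [0,0,1],"rotation": [0,0,0]}
    - {"offset": [0,0,1],"rotation": [0,0,0]}
    - {"offset": [0,0,0],"rotation": [0,0,0]}

```text
time: 31.53
tool_pos: [0.5983, 0.1233, 0.0872]
tool_rot: [3.14, -0.001, 1.373]
contact_force: [1.0, -0.2, -3.0]
opening: 0.0393
```

apply_moves:
  motion:
    - {"offset": [1,1,0.3],"rotation": [0,0,0]}
    - {"offset": [1,1,0],"rotation": [0,0,0]}
    - {"offset": [0.5,0.5,0],"rotation": [0,0,0]}
    - {"offset": [0,0,0],"rotation": [0,0,0]}

```text
time: 31.87
tool_pos: [0.6018, 0.1255, 0.0873]
tool_rot: [3.139, -0.001, 1.373]
contact_force: [-0.3, 0.0, -2.8]
opening: 0.0396
```

```bash
python3 -c "
from h import *
plan(.6026,.127,.0867)
"
```

```text
t 31.87 pos [0.6018 0.1255 0.0873] yaw [ 3.139e+00 -1.000e-03  1.373e+00] F [-0.3  0.  -2.8] open 0.0396 | offset [1.6 0.5 0.6] rot [ 0.002 -0.001 -0.001]
```

apply_moves:
  motion:
    - {"offset": [0,0.5,0.7],"rotation": [0.001,0,0]}
    - {"offset": [0.5,0.5,0.2],"rotation": [0,0,0]}
    - {"offset": [0,0,0],"rotation": [0,0,0]}

```text
time: 32.12
tool_pos: [0.6025, 0.1256, 0.0865]
tool_rot: [-3.141, -0.0, 1.374]
contact_force: [0.1, 0.2, -1.0]
opening: 0.0395
```

apply_moves:
  motion:
    - {"offset": [1,0,0],"rotation": [0,0,0]}
    - {"offset": [0,0,0],"rotation": [0,0,0]}

```text
time: 32.28
tool_pos: [0.6027, 0.1266, 0.0866]
tool_rot: [-3.141, -0.0, 1.374]
contact_force: [0.0, -0.1, -1.7]
opening: 0.0393
```

```bash
python3 -c "
from h import *
plan(.6026,.127,.0867)
"
```

```text
t 32.28 pos [0.6027 0.1266 0.0866] yaw [-3.141 -0.     1.374] F [ 0.  -0.1 -1.7] open 0.0393 | offset [ 0.4 -0.2 -0.1] rot [-0.    -0.    -0.001]
```

apply_moves:
  motion:
    - {"offset": [1,0,0.3],"rotation": [0,0,0]}
    - {"offset": [0.7,0,0],"rotation": [0,0,0]}

```text
time: 32.45
tool_pos: [0.6028, 0.127, 0.0866]
tool_rot: [-3.141, 0.002, 1.374]
contact_force: [-2.5, -5.2, -1.6]
opening: 0.0396
```

apply_moves:
  motion:
    - {"offset": [0,1,0],"rotation": [0,0,0]}
    - {"offset": [0,0.7,0],"rotation": [0,0,0]}

```text
time: 32.62
tool_pos: [0.6031, 0.1269, 0.0866]
tool_rot: [-3.137, 0.003, 1.374]
contact_force: [-4.8, -1.0, 2.2]
opening: 0.0393
```

```bash
python3 -c "
from h import *
plan(.6026,.127,.0867)
"
```

```text
t 32.62 pos [0.6031 0.1269 0.0866] yaw [-3.137e+00  3.000e-03  1.374e+00] F [-4.8 -1.   2.2] open 0.0393 | offset [ 0.  -0.5 -0.1] rot [-0.004  0.003 -0.   ]
```

apply_moves:
  motion:
    - {"offset": [0.5,0.3,0.2],"rotation": [-0.003,0.002,0]}
    - {"offset": [0,0,0],"rotation": [0,0,0]}

```text
time: 32.78
tool_pos: [0.603, 0.1268, 0.0866]
tool_rot: [-3.139, 0.002, 1.374]
contact_force: [-0.2, -1.9, -1.8]
opening: 0.0398
```

apply_moves:
  motion:
    - {"offset": [0,0,0],"rotation": [0,0,0]}
    - {"offset": [0,0,0],"rotation": [0,0,0]}
    - {"offset": [0,0,0],"rotation": [0,0,0]}
    - {"offset": [0,0,0],"rotation": [0,0,0]}
  grip: 0.42

```text
time: 33.12
tool_pos: [0.6054, 0.1277, 0.0876]
tool_rot: [3.138, -0.001, 1.374]
contact_force: [0.6, -0.3, 0.5]
opening: 0.0531
```

apply_moves:
  motion:
    - {"offset": [0,0,-10],"rotation": [0,0,0]}
    - {"offset": [0,0,-25],"rotation": [0,0,0]}
    - {"offset": [0,0,-35],"rotation": [0,0,0]}
    - {"offset": [-10,0,-35],"rotation": [0,0,0]}
    - {"offset": [-25,5,-20],"rotation": [0,0,0]}
    - {"offset": [-30,5,0],"rotation": [0,0,0]}
    - {"offset": [-20,0,0],"rotation": [0,0,0]}
    - {"offset": [0,0,0],"rotation": [0,0,0]}
    - {"offset": [0,0,0],"rotation": [0,0,0]}
    - {"offset": [0,0,0],"rotation": [0,0,0]}

```text
time: 33.95
tool_pos: [0.5999, 0.0413, 0.2265]
tool_rot: [3.127, -0.003, 1.377]
contact_force: [0.1, -0.7, 0.1]
opening: 0.0534
```

```bash
python3 -c "
from h import *
o,p=wcam('w17')
plan(.598,.124,.12,o=o)
c=np.array([.603,.129,0]);R=Ro.from_euler('z',-.196).as_matrix()
P=proj(c+np.array([[.0235,-.024,.026],[.0235,.02,.026],[0,.0315,.026],[.02,.028,.03],[.02,-.032,.03],[-.02,-.032,.03],[-.02,.028,.03]])@R.T,p);print(P)
u,v=P.mean(0).astype(int)
print(u,v)
i=cv2.cvtColor(p['img'],cv2.COLOR_RGB2BGR)
cv2.imwrite('pics/w17c.png',cv2.resize(i[max(v-60,0):v+80,u-120:u+60],None,fx=4,fy=4,interpolation=cv2.INTER_CUBIC))
t=read_camera('top');cv2.imwrite('pics/t2.png',cv2.resize(cv2.cvtColor(t['img'],cv2.COLOR_RGB2BGR)[110:260,110:460],None,fx=2.2,fy=2.2,interpolation=cv2.INTER_CUBIC))
"
```

```text
t 33.95 pos [0.5999 0.0413 0.2265] yaw [ 3.127e+00 -3.000e-03  1.377e+00] F [ 0.1 -0.7  0.1] open 0.0534 | offset [ 80.4 -19.4 106.5] rot [ 0.014 -0.003  0.002]
[[283.75110974 136.10894416]
 [284.13764877  87.61044398]
 [258.77675243  74.16420418]
 [280.55489241  77.58547868]
 [280.21233615 144.69984147]
 [238.63106584 144.63677807]
 [236.66454938  77.37226297]]
266 106
```

View pics/w17c.png

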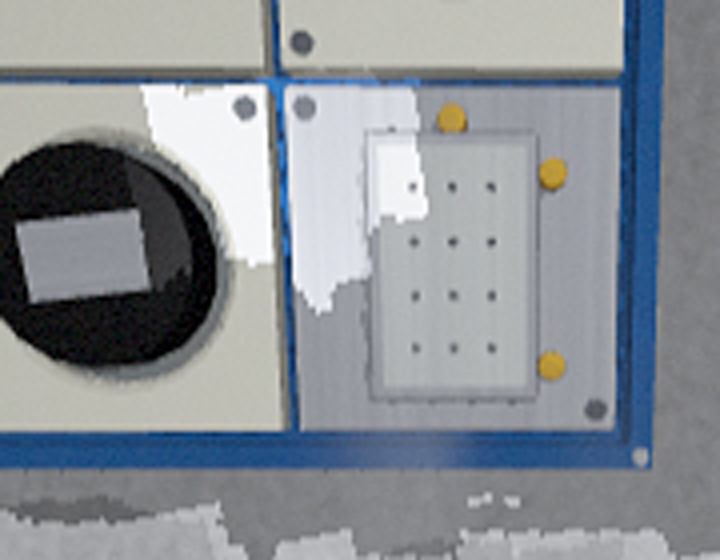

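View pics/t2.png

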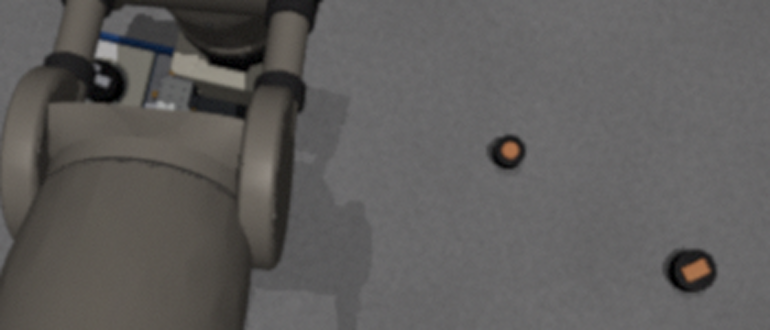

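apply_moves:
  motion:
    - {"offset": [-35,0,-5],"rotation": [0.01,0,0]}
    - {"offset": [-36,0,-5],"rotation": [0,0,0]}
    - {"offset": [-36,0,-5],"rotation": [0,0,0]}
    - {"offset": [-36,0,-5],"rotation": [0,0,0]}
    - {"offset": [-20,0,0],"rotation": [0,0,0]}
    - {"offset": [0,0,0],"rotation": [0,0,0]}
    - {"offset": [0,0,0],"rotation": [0,0,0]}

```text
time: 34.63
tool_pos: [0.5689, -0.1151, 0.2424]
tool_rot: [-3.139, -0.005, 1.392]
contact_force: [-0.2, -1.2, -0.9]
opening: 0.0533
```

```bash
python3 -c "
from h import *
t=read_camera('top');s=read_camera('side')
N=dict(n30=(.537,.228,.015),n40=(.6195,.2115,.02),n50=(.5206,.1456,.025))
for p in (t,s):
  for k,(x,y,r) in N.items(): print(k,x,y);puck(p,x,y,r,55,z0=.01)
  for k,x,y,r in (('c30',.563,-.174,.015),('c40',.456,-.348,.02)): print(k);puck(p,x,y,r)
a=cv2.resize(t['img'][115:230,110:235],None,fx=3.2,fy=3.2,interpolation=cv2.INTER_CUBIC)
b=cv2.resize(s['img'][205:325,100:245],None,fx=2.75,fy=2.75,interpolation=cv2.INTER_CUBIC)
o=np.zeros((380,800,3),np.uint8);o[:a.shape[0],:400]=a;o[:b.shape[0],400:400+b.shape[1]]=b;cv2.imwrite('pics/f.png',o[...,::-1])
"
```

```text
n30 0.537 0.228
puck [0.5352 0.2267] area 201 219
n40 0.6195 0.2115
puck [0.6176 0.2114] area 349 364
n50 0.5206 0.1456
puck [0.5184 0.1458] area 512 527
c30
puck [ 0.5585 -0.1677] area 265 195
c40
puck [ 0.4555 -0.348 ] area 357 363
n30 0.537 0.228
puck [0.536  0.2275] area 211 297
n40 0.6195 0.2115
puck [0.6203 0.2117] area 329 429
n50 0.5206 0.1456
puck [0.5216 0.145 ] area 500 601
c30
puck [ 0.5635 -0.1721] area 110 175
c40
puck [ 0.4577 -0.3491] area 184 242
```

View pics/f.png

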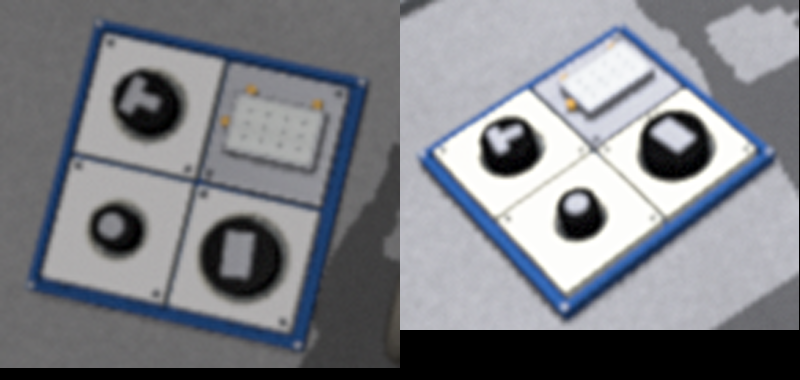

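```bash
python3 -c "
from cell import *
print(hand_in())"
```

```text
the job is handed in; nothing more can be done
None
```

The carrier is loaded and the job is handed in, at about 35 s of the 109 s allowed. `hand_in()` gave no verdict.

- **Specimens:** steel_30, steel_40 and steel_50 each sit upright in the nest of their own diameter. The last top and side pictures put them within about 2.5 mm of my nest-centre estimates (limit 8 mm). Seating depth was not measured; they were lowered to the pocket-floor height and look flat in the pictures.
- **Reference block:** I set it on the seat and slid it until I felt about 5 N at the end pin and then at the long-side pins. The wrist picture after release shows it flat, square and touching all three pins.
- **Copper specimens:** copper_40 measures within 0.2 mm of its start in both cameras. copper_30 is within about 1 mm in the side view.
- **Check that disagreed:** the final top-view reading of copper_30 was about 8 mm off. Its dark patch had grown from about 198 to 265 pixels, probably merged with the arm or its shadow. I trusted the side view, and the fingers never went near it.

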